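Hang the painted handles and put the edge paint away

TASK

The edges of the two briefcase handles are freshly painted: hang each one astride the drying rail, its two legs straddling the bar and the middle of its grip resting on it, clear of the posts. Put the paint jars away: open the chest's drawer, stand every jar upright on the floor of a pocket of its own, and push the drawer fully shut. Leave the maul, the thread cone and the oil tin where they stand.

Things in the scene. Friction and masses are not known exactly. Their poses are not given: they have to be found in the camera images.
- chest: low wooden bench-top chest, 190 mm deep (x), 216 mm wide (y), 116 mm high, fixed to the bench; origin at the centre of its underside. Its one drawer is in the face that looks along its own -x and slides out along -x.
- drawer (a joint): how far the drawer is pulled out, m: 0 shut, 0.18 fully out. Slides with about 2 N of friction and stays where it is left. Its front stands 100 mm above the bench and 188 mm wide.
- pull (a point): middle of the drawer's brass bar pull: a 12 mm round bar, 110 mm long along the chest's y, 80 mm above the bench, standing 42 mm (to its centre) in front of the drawer front; posts at 48 mm either side of the middle. Moves with the drawer.
- pocket0 (a point): centre of the floor of the drawer's front left (+y) pocket, 20 mm above the bench; moves with the drawer. Pocket 66 mm (chest x) by 76 mm (chest y); partitions 30 mm high above this floor, 8 to 10 mm thick. Axes as the chest's. Clear of the chest once the drawer is out by 0.16 or more.
- pocket1 (a point): centre of the floor of the drawer's front right (-y) pocket, 20 mm above the bench; moves with the drawer. Pocket 66 mm (chest x) by 76 mm (chest y); partitions 30 mm high above this floor, 8 to 10 mm thick. Axes as the chest's. Clear of the chest once the drawer is out by 0.16 or more.
- pocket2 (a point): centre of the floor of the drawer's back left (+y) pocket, 20 mm above the bench; moves with the drawer. Pocket 66 mm (chest x) by 76 mm (chest y); partitions 30 mm high above this floor, 8 to 10 mm thick. Axes as the chest's. Clear of the chest once the drawer is out by 0.16 or more.
- pocket3 (a point): centre of the floor of the drawer's back right (-y) pocket, 20 mm above the bench; moves with the drawer. Pocket 66 mm (chest x) by 76 mm (chest y); partitions 30 mm high above this floor, 8 to 10 mm thick. Axes as the chest's. Clear of the chest once the drawer is out by 0.16 or more.
- rail: drying rail fixed to the bench: a level 16 mm steel bar along its own y, 272 mm between two wooden posts (160 mm high, 24 mm by 18 mm, each on an 80 mm foot along x, at y = +-145 mm). Origin on the bench midway between the posts.
- rail_top (a point): top of the rail's bar at mid-length, 150 mm above the bench; axes as the rail's
- jar_red: edge-paint jar, dark red round body 50 mm across under a wider black screw lid 54 mm across (lid from 42 to 64 mm up), 64 mm tall in all, 160 g. Origin: centre of its underside, z up the jar. May be absent.
- jar_tan: edge-paint jar, tan round body 50 mm across under a wider black screw lid 54 mm across (lid from 42 to 64 mm up), 64 mm tall in all, 160 g. Origin: centre of its underside, z up the jar. May be absent.
- jar_green: edge-paint jar, green round body 50 mm across under a wider black screw lid 54 mm across (lid from 42 to 64 mm up), 64 mm tall in all, 160 g. Origin: centre of its underside, z up the jar. May be absent.
- jar_blue: edge-paint jar, blue round body 50 mm across under a wider black screw lid 54 mm across (lid from 42 to 64 mm up), 64 mm tall in all, 160 g. Origin: centre of its underside, z up the jar. May be absent.
- handle_a: stiff brown briefcase handle, red edges, brass feet, standing like a bridge, 180 g, low centre of mass: 150 mm long (x), 32 wide (y), 86 high. Arched grip 30 mm wide (y); its level middle (40 mm of x) is 20 mm thick, from 66 to 86 mm up; beyond it the grip slopes down to the legs, 90 mm or more apart inside. Origin: midway between the feet on the underside, z up.
- handle_b: stiff brown briefcase handle, red edges, brass feet, standing like a bridge, 180 g, low centre of mass: 150 mm long (x), 32 wide (y), 86 high. Arched grip 30 mm wide (y); its level middle (40 mm of x) is 20 mm thick, from 66 to 86 mm up; beyond it the grip slopes down to the legs, 90 mm or more apart inside. Origin: midway between the feet on the underside, z up.
- handle_a_under (a point): point under the middle of handle_a's grip, on the underside of the arch, 66 mm above its origin; the part that rests on the rail
- handle_b_under (a point): point under the middle of handle_b's grip, on the underside of the arch, 66 mm above its origin; the part that rests on the rail
- maul: bystander: white maul standing on its head, 64 mm across, 172 mm tall; origin under it
- thread_cone: bystander: cone of thread on a green base 68 mm across, 127 mm tall; origin under it
- oil_tin: bystander: yellow oil tin 60 x 85 mm, 123 mm tall with its red cap; origin under it

How it is judged:
By the outcome, as a careful person would: the job done as asked, in the order asked, and still so for the second after the job is handed in, with the robot touching nothing.
Of jar_red, jar_tan, jar_green, jar_blue only 3 to 4 are there at a start; the rules pass over those that are not, and their reading is None.
At some moment in a run one of jar_red, jar_tan, jar_green, jar_blue may be knocked a few centimetres aside while the robot is not near it.
It also fails if it takes over 200 s, if anything falls off the work surface, if the arm or the gripper's body presses on something with over 40 N, if the wrist force passes 120 N, or if a joint passes its speed limit or range.

ROBOT

A 6-joint arm with a two-finger parallel gripper is mounted at the origin on the work surface. World frame = base frame: x ahead of the robot, y to its left, z up, the work surface at z = 0. Lengths are in m, angles in rad, forces in N, time in s.
With the tool pointing down it reaches from about 0.425 to 0.925 m from the base axis. Payload 12.5 kg.
Tool frame: the origin (TCP) lies at the very end of the fingers, on their centre line; the grasp point (between the pads) lies 19 mm behind it; z points along the fingers, y is the line along which they close (so a half turn about z gives the same grasp; the last joint's range is limited). The gripper opens to 85 mm and grips with 20 to 120 N. Pads are 22 mm wide; open, the fingers measure 114 mm over their backs; the gripper's body (76 mm by 85 mm) begins 54 mm behind the grasp point. The pads swing forward as they close: fully open they stand 13 mm farther back than shut.
Start: joints at [1.086, 0.491, 1.559, -0, 1.092, -0.106], TCP at [0.231, 0.581, 0.231] pointing down, gripper open.
Joint ranges: [-3.1, 3.1], [-0.84, 2.19], [0.05, 2.79], [-1.13, 4.28], [0.06, 2.93], [-2.69, 2.69]. Speed limits (rad/s): [2.22, 2.22, 2.79, 3.14, 3.14, 3.14].

INTERFACE

Orientations are given as a rotation vector (axis times angle).
In Python, from station import env gives the robot as it stands. The module is installed in compiled form; this text tells all that it offers.
- The arm moves only by the tool play_rows, never from a script. Its argument "moves" is a list of rows, each an object with "translation": the shift along the tool's x, y, z normalised to -1 to 1, where 1 is 0.2 m, a list of three; "angular": the turn, a rotation vector about the tool's x, y, z normalised to -1 to 1, where 1 is 360 degrees, a list of three; "jaw": the opening, from -1 (shut) to 1 (fully open), so that 0 is half open. In form: [{"translation": [x, y, z], "angular": [ax, ay, az], "jaw": jaw}, ...]. A call has 1 to 20 rows; each row shifts and turns the commanded pose from where the row before left it, along the tool's axes as they then stand; what a row does not reach is not made up. A row lasts 1/8 s, in which the tool goes at most 62.5 mm and 10.7 degrees, less where a joint would pass 70% of its speed; a pose out of reach is approached as far as the arm can. A call with a number of a shift or a turn outside -1 to 1 is refused whole. A call with a gripper value outside its range is refused whole. The fingers move at their own pace and stop on an object; the grip force is fixed at half the most. Time passes only in rows, so rows that do not move let the fingers close. It gives the time, the measured TCP pose, the force, the opening and the grip force at its end, in the units of the state.
- env.state(): the state, without advancing time (a new reading comes with each control period).
- env.snapshot(name): name is "side" or "top"; returns a dict with "pixels" (384x512x3 uint8, red, green, blue), "fx", "fy", "cx", "cy" (pixels), "dist_coeffs" ([k1, k2, p1, p2, k3] as OpenCV has them; the pictures are not rectified), "rvec" (rotation vector, rad) and "tvec" (3), from world to camera coordinates, as OpenCV has them. Camera axes: x right, y down, z forward; pixel columns grow to the right and rows downward; lengths in m; the calibration is good to about 2 mm. A picture is of the moment at which its call begins. There is no depth.
- env.hand_in(): hands the job in; it is judged then, once.
The state is a dict: "clock": time; "joint_positions": joint angles; "joint_vel": joint speeds; "effort": joint torques, N m; "tcp_pos": TCP position; "tool_rot": TCP orientation; "contact_force": force on the tool from outside, world axes, zero at the start; "torque": the same for the moment, N m; "finger_gap": opening from 0.0 (shut) to 1.0 (fully open); "finger_force": force on a finger pad.
Only numpy, scipy, OpenCV 4.12 (cv2) and the standard library are available. Lean on these libraries where they do the work, as an engineer would, in place of code of your own. Each camera call takes 0.05 s, during which the arm holds its last target. There are 200 camera calls.

## Working session

There is one attempt and no reset: what is moved stays moved. The work goes in short steps, Python scripts to look and compute and a tool call to move; the robot and the scene stay as the last step left them, time stands still between calls to the robot, and variables do not carry over. Pictures are saved under pics/ and viewed, at most 14 in all, crops included, and the job is handed in when it is done.

Besides the shell and the picture viewer there is one more tool, called after "Emit:" by a JSON object that holds its "api" and its "payload", one argument or row to a line. play_rows: Moves the arm, as the interface text tells. Its arguments: {"type":"object","properties":{"moves":{"type":"array"}},"required":["moves"]}

```bash
mkdir -p pics
cat > h.py <<'E'
import numpy as np, cv2
from station import env
from scipy.spatial.transform import Rotation as R
def snap(name,fn=None):
    s=env.snapshot(name)
    if fn: cv2.imwrite('pics/'+fn,cv2.cvtColor(s['pixels'],cv2.COLOR_RGB2BGR))
    return s
def K(s): return np.array([[s['fx'],0,s['cx']],[0,s['fy'],s['cy']],[0,0,1.]])
def unproj(s,uv,z):
    uv=np.array(uv,float).reshape(-1,1,2)
    n=cv2.undistortPoints(uv,K(s),np.array(s['dist_coeffs'])).reshape(-1,2)
    Rm=cv2.Rodrigues(np.array(s['rvec'],float))[0];t=np.array(s['tvec'],float).ravel()
    C=-Rm.T@t; d=np.c_[n,np.ones(len(n))]@Rm
    return C+d*((np.broadcast_to(z,len(n))-C[2])/d[:,2])[:,None]
def proj(s,P):
    return cv2.projectPoints(np.array(P,float).reshape(-1,1,3),np.array(s['rvec'],float),np.array(s['tvec'],float),K(s),np.array(s['dist_coeffs'],float))[0].reshape(-1,2)
E
python3 - <<'E'
from h import *
for n in('top','side'):
    s=snap(n,n+'0.png'); Rm=cv2.Rodrigues(np.array(s['rvec'],float))[0]; print(n,-Rm.T@np.array(s['tvec']).ravel(),Rm[2],s['fx'],s['dist_coeffs'])
st=env.state(); print(st['tcp_pos'],st['tool_rot'],st['contact_force'],st['clock'],R.from_rotvec(st['tool_rot']).as_matrix())
E
```

```text
top [ 0.24128937 -0.0170487   1.81406189] [ 0.20916957 -0.01144311 -0.97781243] 494.4020642473268 [-0.1015821  0.         0.         0.         0.       ]
side [ 0.08037388 -0.67483587  1.08702331] [ 0.3935372   0.50945615 -0.76523389] 409.10917193803095 [0.00498951 0.         0.         0.         0.        ]
[0.23099967 0.58053532 0.23076682] [-5.91355505e-01 -3.08512603e+00  1.50938067e-03] [-0.32807125  0.19914154  0.67801152] 0.1 [[-9.29122019e-01  3.69772966e-01 -4.77620962e-04]
 [ 3.69773257e-01  9.29121602e-01 -8.86938415e-04]
 [ 1.15802105e-04 -1.00068547e-03 -9.99999493e-01]]
```

View pics/top0.png

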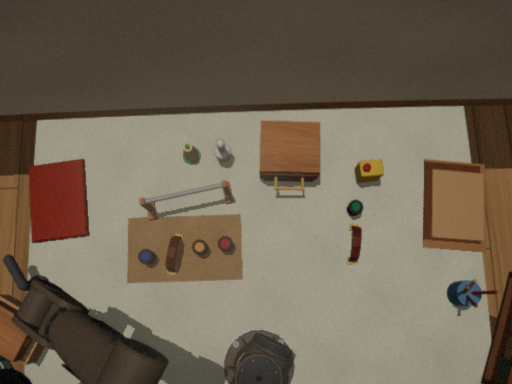

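View pics/side0.png

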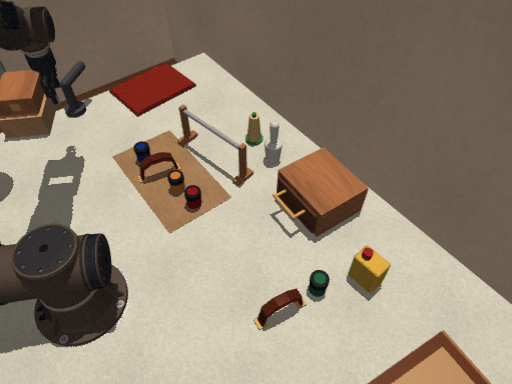

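View crop.

The top view shows the blue jar at (147,257), tan at (200,248), red at (226,244) and green at (355,208). The handles are at (174,253) and (355,244). The rail runs (150,208)–(228,192), and the chest is at (290,150) with its pull at (290,187). I'll enlarge both pictures to get accurate positions.

Run:
```python
import cv2
a=cv2.imread('pics/top0.png')[110:280,120:385]; cv2.imwrite('pics/topc.png',cv2.resize(a,None,fx=3,fy=3,interpolation=cv2.INTER_CUBIC))
a=cv2.imread('pics/side0.png')[95:335,110:395]; cv2.imwrite('pics/sidec.png',cv2.resize(a,None,fx=2.5,fy=2.5,interpolation=cv2.INTER_CUBIC))
```

```text
(no output)
```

View pics/topc.png

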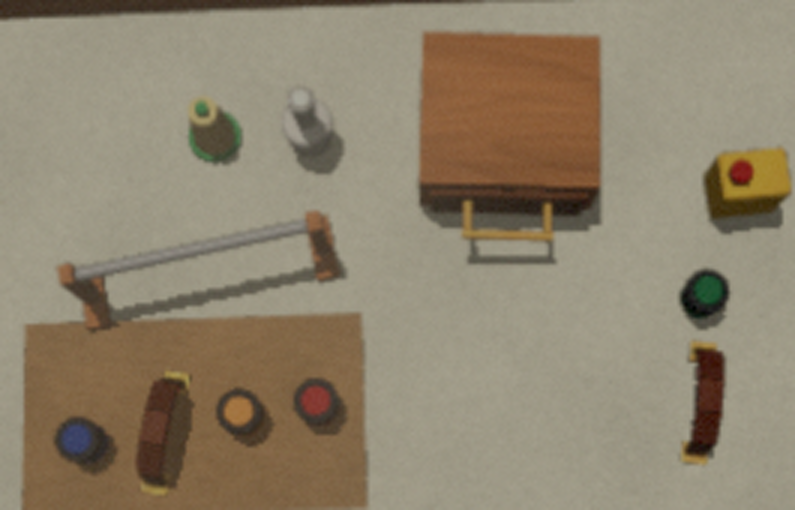

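View pics/sidec.png

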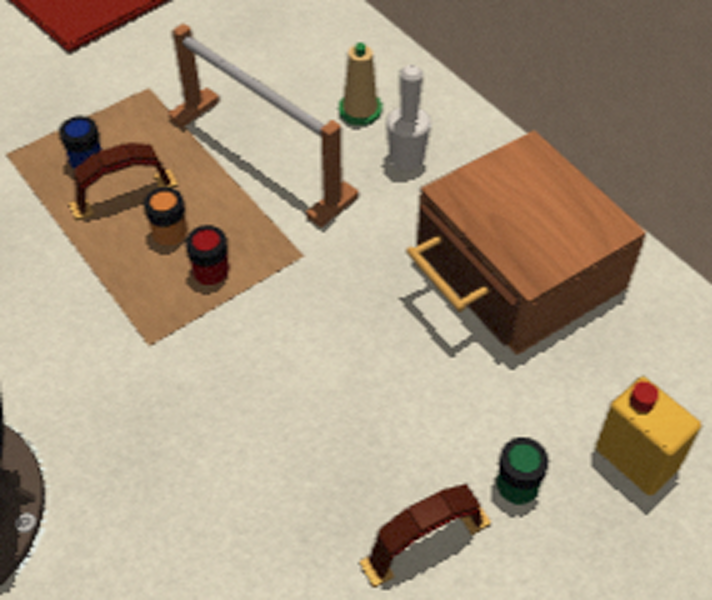

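Run:
```python
from h import *
T=env.snapshot('top');S=env.snapshot('side')
t=lambda p:[(p[0]+.5)/3-.5+120,(p[1]+.5)/3-.5+110]
s=lambda p:[(p[0]+.5)/2.5-.5+110,(p[1]+.5)/2.5-.5+95]
for n,z,a,b in [('blue',.064,(76,441),(78,129)),('tan',.064,(239,411),(164,202)),('red',.064,(316,401),(208,241)),('green',.064,(708,290),(525,459)),
 ('postL',.16,(68,268),(182,33)),('postR',.16,(315,216),(332,129)),('barL',.142,(78,273),None),('barR',.142,(312,226),None),
 ('c1',.116,(423,33),(532,131)),('c2',.116,(600,37),(644,235)),('c3',.116,(599,187),(518,298)),('c4',.116,(421,184),(422,191)),
 ('pL',.08,(465,235),(412,251)),('pR',.08,(552,236),(461,303)),
 ('a mid',.086,(156,427),(130,152)),('a f1',.004,(177,378),(172,180)),('a f2',.004,(154,490),(78,212)),
 ('b mid',.086,(709,400),(433,508)),('b f1',.004,(703,350),(484,520)),('b f2',.004,(693,452),(374,572)),('maul',.172,(300,95),(411,71)),('cone',.127,(203,108),(360,48)),('oil',.123,(740,172),(645,388))]:
    print(n,unproj(T,t(a),z)[0,:2].round(4),b and unproj(S,s(b),z)[0,:2].round(4))
```

```text
blue [0.3922 0.3896] [0.3944 0.3875]
tan [0.4213 0.1959] [0.4215 0.1947]
red [0.43   0.1046] [0.4327 0.1025]
green [ 0.5458 -0.3694] [ 0.5465 -0.3697]
postL [0.5813 0.3784] [0.57   0.3724]
postR [0.6317 0.0945] [0.6249 0.0918]
barL [0.5787 0.3709] None
barR [0.6243 0.0994] None
c1 [ 0.8648 -0.0377] [ 0.8633 -0.0368]
c2 [ 0.8523 -0.2518] [ 0.848  -0.2524]
c3 [ 0.6651 -0.2388] [ 0.6585 -0.2291]
c4 [ 0.6764 -0.0285] [ 0.6761 -0.0314]
pL [ 0.6207 -0.0791] [ 0.6234 -0.0783]
pR [ 0.6157 -0.1833] [ 0.6198 -0.1764]
a mid [0.4036 0.2905] [0.4233 0.2823]
a f1 [0.4706 0.279 ] [0.472  0.2753]
a f2 [0.335  0.3079] [0.3365 0.3017]
b mid [ 0.4113 -0.3564] [ 0.4221 -0.3594]
b f1 [ 0.4814 -0.3696] [ 0.4862 -0.3787]
b f2 [ 0.3567 -0.3483] [ 0.3526 -0.3511]
maul [0.7735 0.1081] [0.7674 0.107 ]
cone [0.7764 0.2274] [0.7739 0.2277]
oil [ 0.6758 -0.4066] [ 0.6819 -0.4042]
```

The crops give consistent positions from both cameras, agreeing to a few mm for the jars and up to about 1 cm for the rail posts. Next is a helper that works out the moves.

```bash
cat >> h.py <<'E'
def go(P,phi,start=None,step=.25):
    """tool-down legs: P list of xyz, phi deg of tool y. prints turn rows then per-leg rows"""
    st=env.state(); M=R.from_rotvec(st['tool_rot']).as_matrix(); p=np.array(st['tcp_pos']) if start is None else np.array(start,float)
    f0=np.degrees(np.arctan2(M[1,1],M[0,1])); d=-((phi-f0+180)%360-180)
    n=max(1,int(np.ceil(abs(d)/9.5))); print('pos',p.round(4),'phi0 %.1f'%f0,'tilt',M[:2,2].round(4),'turn z: %d x %.4f'%(n,d/360/n))
    c,s=np.cos(np.radians(phi)),np.sin(np.radians(phi)); A=np.array([[-s,c,0],[c,s,0],[0,0,-1]])
    for q in P:
        v=A.T@(np.array(q)-p)/.2; n=max(1,int(np.ceil(np.linalg.norm(v)/step))); print(q,'-> %d x'%n,(v/n).round(4)); p=np.array(q)
E
python3 -c "
from h import *
go([[.404,.2905,.2],[.404,.2905,.067]],78.5)"
```

```text
pos [0.2311 0.5806 0.231 ] phi0 68.3 tilt [-0.0003 -0.0006] turn z: 2 x -0.0142
[0.404, 0.2905, 0.2] -> 7 x [-0.1624 -0.1784  0.0221]
[0.404, 0.2905, 0.067] -> 3 x [0.     0.     0.2217]
```

Emit:
{"api": "play_rows", "payload": {
  "moves": [
    {"translation": [0,0,0],"angular": [0,0,-0.0142],"jaw": 0.2},
    {"translation": [0,0,0],"angular": [0,0,-0.0142],"jaw": 0.2},
    {"translation": [-0.162,-0.178,0.022],"angular": [0,0,0],"jaw": 0.2},
    {"translation": [-0.162,-0.178,0.022],"angular": [0,0,0],"jaw": 0.2},
    {"translation": [-0.162,-0.178,0.022],"angular": [0,0,0],"jaw": 0.2},
    {"translation": [-0.162,-0.178,0.022],"angular": [0,0,0],"jaw": 0.2},
    {"translation": [-0.162,-0.178,0.022],"angular": [0,0,0],"jaw": 0.2},
    {"translation": [-0.162,-0.178,0.022],"angular": [0,0,0],"jaw": 0.2},
    {"translation": [-0.162,-0.178,0.022],"angular": [0,0,0],"jaw": 0.2},
    {"translation": [0,0,0.25],"angular": [0,0,0],"jaw": 0.2},
    {"translation": [0,0,0],"angular": [0,0,0],"jaw": 0.2},
    {"translation": [0,0,0],"angular": [0,0,0],"jaw": 0.2}
  ]
}}

```text
clock: 1.7
tcp_pos: [0.404, 0.292, 0.1515]
tool_rot: [0.313, 3.125, 0.001]
contact_force: [-1.0, -0.0, -0.3]
finger_gap: 0.596
finger_force: 0.0
```

Run:
```python
from h import *
S=snap('side');T=snap('top')
p=S['pixels'][60:260,90:290]; q=T['pixels'][170:300,110:260]
p=cv2.resize(p,None,fx=2.5,fy=2.5,interpolation=2); q=cv2.resize(q,(300*500//260,500),interpolation=2)
cv2.imwrite('pics/g1.png',np.hstack([p,cv2.resize(q,(280,500))])[...,::-1]) if 0 else cv2.imwrite('pics/g1.png',p[...,::-1])
go([[.404,.2905,.069]],78.5)
```

```text
pos [0.4041 0.2922 0.1519] phi0 78.6 tilt [0.0019 0.0011] turn z: 1 x 0.0002
[0.404, 0.2905, 0.069] -> 2 x [-0.0007 -0.0041  0.2074]
```

View pics/g1.png

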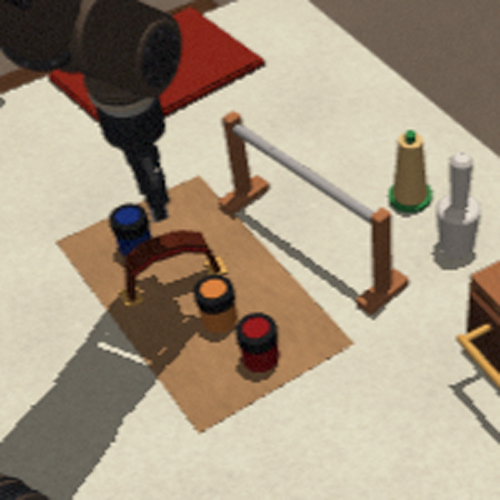

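The gripper's tip is at (160,212), above and behind the handle's arch at (170,245), which fits a TCP height of 0.15. Descending and gripping.

Emit:
{"api": "play_rows", "payload": {
  "moves": [
    {"translation": [0,-0.008,0.2],"angular": [0,0,0],"jaw": 0.2},
    {"translation": [0,0,0.21],"angular": [0,0,0],"jaw": 0.2},
    {"translation": [0,0,0],"angular": [0,0,0],"jaw": 0.2},
    {"translation": [0,0,0],"angular": [0,0,0],"jaw": -1},
    {"translation": [0,0,0],"angular": [0,0,0],"jaw": -1},
    {"translation": [0,0,0],"angular": [0,0,0],"jaw": -1},
    {"translation": [0,0,0],"angular": [0,0,0],"jaw": -1},
    {"translation": [0,0,0],"angular": [0,0,0],"jaw": -1}
  ]
}}

```text
clock: 2.8
tcp_pos: [0.4043, 0.2906, 0.0705]
tool_rot: [0.314, 3.123, 0.004]
contact_force: [-0.7, 2.6, 9.4]
finger_gap: 0.335
finger_force: 60.3
```

```bash
python3 -c "
from h import *
st=env.state()['tcp_pos']
go([[st[0],st[1],.27],[.5897,.298,.27],[.5897,.298,.175]],100)"
```

```text
pos [0.4043 0.2906 0.0705] phi0 78.5 tilt [0.0033 0.0021] turn z: 3 x -0.0199
[np.float64(0.4043307445981323), np.float64(0.2905599029643048), 0.27] -> 4 x [ 0.      0.     -0.2494]
[0.5897, 0.298, 0.27] -> 4 x [-0.2298 -0.0311  0.    ]
[0.5897, 0.298, 0.175] -> 2 x [0.     0.     0.2375]
```

Emit:
{"api": "play_rows", "payload": {
  "moves": [
    {"translation": [0,0,-0.25],"angular": [0,0,0],"jaw": -1},
    {"translation": [0,0,-0.25],"angular": [0,0,0],"jaw": -1},
    {"translation": [0,0,-0.25],"angular": [0,0,0],"jaw": -1},
    {"translation": [0,0,-0.25],"angular": [0,0,0],"jaw": -1},
    {"translation": [0,0,0],"angular": [0,0,-0.02],"jaw": -1},
    {"translation": [0,0,0],"angular": [0,0,-0.02],"jaw": -1},
    {"translation": [0,0,0],"angular": [0,0,-0.02],"jaw": -1},
    {"translation": [-0.23,-0.031,0],"angular": [0,0,0],"jaw": -1},
    {"translation": [-0.23,-0.031,0],"angular": [0,0,0],"jaw": -1},
    {"translation": [-0.23,-0.031,0],"angular": [0,0,0],"jaw": -1},
    {"translation": [-0.23,-0.031,0],"angular": [0,0,0],"jaw": -1},
    {"translation": [0,0,0.24],"angular": [0,0,0],"jaw": -1},
    {"translation": [0,0,0.2],"angular": [0,0,0],"jaw": -1},
    {"translation": [0,0,0],"angular": [0,0,0],"jaw": -1},
    {"translation": [0,0,0],"angular": [0,0,0],"jaw": -1}
  ]
}}

```text
clock: 4.68
tcp_pos: [0.5896, 0.298, 0.1829]
tool_rot: [-0.277, 3.127, 0.001]
contact_force: [0.7, 0.4, -0.5]
finger_gap: 0.332
finger_force: 60.0
```

Run:
```python
from h import *
S=snap('side');T=snap('top')
p=cv2.resize(S['pixels'][75:225,120:270],(600,600),interpolation=2)
cv2.imwrite('pics/g2.png',p[...,::-1])
st=env.state();print(st['contact_force'],st['finger_gap'])
go([[.5897,.298,.1565]],100)
```

```text
[-0.26245363 -0.0098892  -0.57952477] 0.33608249072636626
pos [0.5896 0.2981 0.183 ] phi0 100.1 tilt [0.0032 0.0013] turn z: 1 x 0.0004
[0.5897, 0.298, 0.1565] -> 1 x [-0.0005 -0.0004  0.1326]
```

View pics/g2.png

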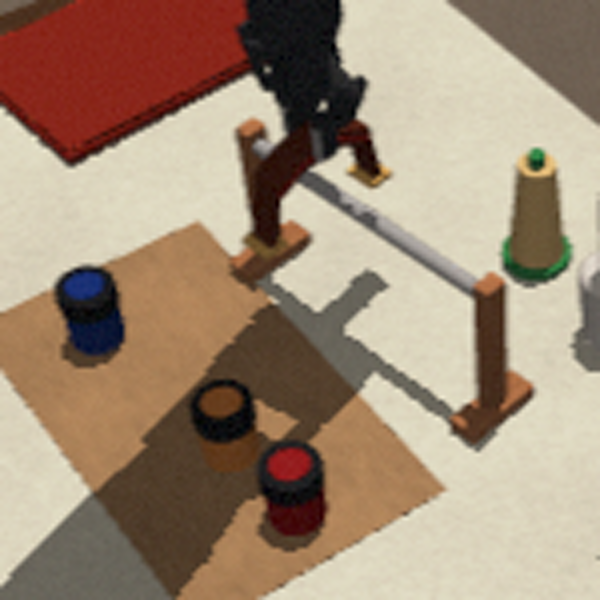

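The handle is straddling the bar, with feet at about (268,240) and (370,175) in the crop. I'll check its centre against the bar line.

Run:
```python
from h import *
S=env.snapshot('side')
f=lambda p:[p[0]/4+120-.4,p[1]/4+75-.4]
print(unproj(S,[f((268,242)),f((370,176))],.114), unproj(S,[f((268,148)),f((480,287))],.142),unproj(S,[f((250,128)),f((489,282))],.16))
```

```text
[[0.53027754 0.29026614 0.114     ]
 [0.64828978 0.30924925 0.114     ]] [[0.58055045 0.36650848 0.142     ]
 [0.62778883 0.11223532 0.142     ]] [[0.57249658 0.37938738 0.16      ]
 [0.62650577 0.09749869 0.16      ]]
```

Emit:
{"api": "play_rows", "payload": {
  "moves": [
    {"translation": [0,0,0.1],"angular": [0,0,0],"jaw": -1},
    {"translation": [0,0,0.035],"angular": [0,0,0],"jaw": -1},
    {"translation": [0,0,0],"angular": [0,0,0],"jaw": -1},
    {"translation": [0,0,0],"angular": [0,0,0],"jaw": -1}
  ]
}}

```text
clock: 5.32
tcp_pos: [0.5892, 0.2979, 0.1544]
tool_rot: [-0.277, 3.128, 0.001]
contact_force: [-0.1, 0.2, 1.9]
finger_gap: 0.335
finger_force: 60.5
```

Touching the bar at about 2 N, so I'll release gently and lift.

Emit:
{"api": "play_rows", "payload": {
  "moves": [
    {"translation": [0,0,0],"angular": [0,0,0],"jaw": -0.1},
    {"translation": [0,0,0],"angular": [0,0,0],"jaw": 0},
    {"translation": [0,0,0],"angular": [0,0,0],"jaw": 0.1},
    {"translation": [0,0,0],"angular": [0,0,0],"jaw": 0.1},
    {"translation": [0,0,-0.1],"angular": [0,0,0],"jaw": 0.1},
    {"translation": [0,0,-0.2],"angular": [0,0,0],"jaw": 0.1},
    {"translation": [0,0,-0.25],"angular": [0,0,0],"jaw": 0.1}
  ]
}}

```text
clock: 6.2
tcp_pos: [0.5886, 0.2976, 0.2639]
tool_rot: [0.277, -3.127, 0.001]
contact_force: [0.8, 0.5, 0.3]
finger_gap: 0.555
finger_force: 0.0
```

Run:
```python
from h import *
p=env.state()['tcp_pos']
go([[p[0],p[1],.25],[.417,-.359,.25],[.417,-.359,.16]],79,step=.28)
```

```text
pos [0.5886 0.2976 0.2639] phi0 100.1 tilt [-0.0019 -0.0006] turn z: 3 x 0.0196
[np.float64(0.588609597964653), np.float64(0.297572034405519), 0.25] -> 1 x [0.     0.     0.0695]
[0.417, -0.359, 0.25] -> 13 x [ 0.0166 -0.2605  0.    ]
[0.417, -0.359, 0.16] -> 2 x [0.    0.    0.225]
```

Emit:
{"api": "play_rows", "payload": {
  "moves": [
    {"translation": [0,0,0],"angular": [0,0,0.0196],"jaw": 0.2},
    {"translation": [0,0,0],"angular": [0,0,0.0196],"jaw": 0.2},
    {"translation": [0,0,0],"angular": [0,0,0.0196],"jaw": 0.2},
    {"translation": [0.0166,-0.26,0],"angular": [0,0,0],"jaw": 0.2},
    {"translation": [0.0166,-0.26,0],"angular": [0,0,0],"jaw": 0.2},
    {"translation": [0.0166,-0.26,0],"angular": [0,0,0],"jaw": 0.2},
    {"translation": [0.0166,-0.26,0],"angular": [0,0,0],"jaw": 0.2},
    {"translation": [0.0166,-0.26,0],"angular": [0,0,0],"jaw": 0.2},
    {"translation": [0.0166,-0.26,0],"angular": [0,0,0],"jaw": 0.2},
    {"translation": [0.0166,-0.26,0],"angular": [0,0,0],"jaw": 0.2},
    {"translation": [0.0166,-0.26,0],"angular": [0,0,0],"jaw": 0.2},
    {"translation": [0.0166,-0.26,0],"angular": [0,0,0],"jaw": 0.2},
    {"translation": [0.0166,-0.26,0],"angular": [0,0,0],"jaw": 0.2},
    {"translation": [0.0166,-0.26,0],"angular": [0,0,0],"jaw": 0.2},
    {"translation": [0.0166,-0.26,0],"angular": [0,0,0],"jaw": 0.2},
    {"translation": [0.0166,-0.26,0],"angular": [0,0,0],"jaw": 0.2},
    {"translation": [0,0,0.22],"angular": [0,0,0],"jaw": 0.2},
    {"translation": [0,0,0.22],"angular": [0,0,0],"jaw": 0.2},
    {"translation": [0,0,0],"angular": [0,0,0],"jaw": 0.2}
  ]
}}

```text
clock: 8.57
tcp_pos: [0.4162, -0.3568, 0.1734]
tool_rot: [-0.302, -3.123, -0.006]
contact_force: [0.4, -0.2, 1.1]
finger_gap: 0.599
finger_force: 0.0
```

Run:
```python
from h import *
S=snap('side');T=snap('top')
p=cv2.resize(S['pixels'][75:225,120:270],(400,400),interpolation=2)
q=cv2.resize(S['pixels'][235:360,220:345],(400,400),interpolation=2)
cv2.imwrite('pics/g3.png',np.hstack([p,q])[...,::-1])
go([[.417,-.359,.069]],79)
```

```text
pos [ 0.4175 -0.3578  0.1766] phi0 79.0 tilt [ 0.0006 -0.0005] turn z: 1 x -0.0001
[0.417, -0.359, 0.069] -> 3 x [ 0.0004 -0.002   0.1793]
```

View pics/g3.png

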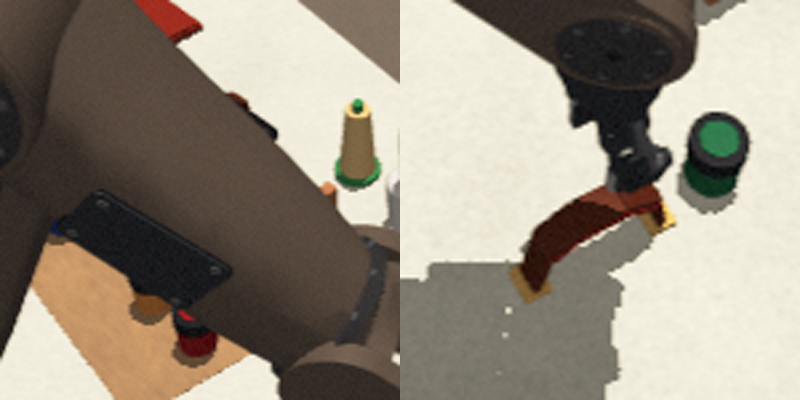

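The rail is hidden behind the arm in this view. The gripper is over handle_b's grip (tip about (635,185), feet at (530,282) and (658,218)). Descending.

Emit:
{"api": "play_rows", "payload": {
  "moves": [
    {"translation": [0,-0.005,0.18],"angular": [0,0,0],"jaw": 0.2},
    {"translation": [0,0,0.18],"angular": [0,0,0],"jaw": 0.2},
    {"translation": [0,0,0.17],"angular": [0,0,0],"jaw": 0.2},
    {"translation": [0,0,0],"angular": [0,0,0],"jaw": 0.2},
    {"translation": [0,0,0],"angular": [0,0,0],"jaw": -1},
    {"translation": [0,0,0],"angular": [0,0,0],"jaw": -1},
    {"translation": [0,0,0],"angular": [0,0,0],"jaw": -1},
    {"translation": [0,0,0],"angular": [0,0,0],"jaw": -1},
    {"translation": [0,0,0],"angular": [0,0,0],"jaw": -1}
  ]
}}

```text
clock: 9.8
tcp_pos: [0.4178, -0.3594, 0.0719]
tool_rot: [0.301, 3.124, -0.004]
contact_force: [-0.6, 0.3, 5.5]
finger_gap: 0.33
finger_force: 58.8
```

Run:
```python
from h import *
p=env.state()['tcp_pos']
go([[p[0],p[1],.28],[.6123,.170,.28],[.6123,.170,.185]],100,step=.28)
```

```text
pos [ 0.4178 -0.3594  0.0719] phi0 79.0 tilt [ 0.0029 -0.0031] turn z: 3 x -0.0195
[np.float64(0.41779361667969556), np.float64(-0.3593598808923566), 0.28] -> 4 x [ 0.      0.     -0.2601]
[0.6123, 0.17, 0.28] -> 11 x [-0.1289  0.2216  0.    ]
[0.6123, 0.17, 0.185] -> 2 x [0.     0.     0.2375]
```

Emit:
{"api": "play_rows", "payload": {
  "moves": [
    {"translation": [0,0,-0.26],"angular": [0,0,0],"jaw": -1},
    {"translation": [0,0,-0.26],"angular": [0,0,0],"jaw": -1},
    {"translation": [0,0,-0.26],"angular": [0,0,0],"jaw": -1},
    {"translation": [0,0,-0.26],"angular": [0,0,0],"jaw": -1},
    {"translation": [0,0,0],"angular": [0,0,-0.0195],"jaw": -1},
    {"translation": [0,0,0],"angular": [0,0,-0.0195],"jaw": -1},
    {"translation": [0,0,0],"angular": [0,0,-0.0195],"jaw": -1},
    {"translation": [-0.129,0.2216,0],"angular": [0,0,0],"jaw": -1},
    {"translation": [-0.129,0.2216,0],"angular": [0,0,0],"jaw": -1},
    {"translation": [-0.129,0.2216,0],"angular": [0,0,0],"jaw": -1},
    {"translation": [-0.129,0.2216,0],"angular": [0,0,0],"jaw": -1},
    {"translation": [-0.129,0.2216,0],"angular": [0,0,0],"jaw": -1},
    {"translation": [-0.129,0.2216,0],"angular": [0,0,0],"jaw": -1},
    {"translation": [-0.129,0.2216,0],"angular": [0,0,0],"jaw": -1},
    {"translation": [-0.129,0.2216,0],"angular": [0,0,0],"jaw": -1},
    {"translation": [-0.129,0.2216,0],"angular": [0,0,0],"jaw": -1},
    {"translation": [-0.129,0.2216,0],"angular": [0,0,0],"jaw": -1},
    {"translation": [-0.129,0.2216,0],"angular": [0,0,0],"jaw": -1},
    {"translation": [0,0,0],"angular": [0,0,0],"jaw": -1},
    {"translation": [0,0,0],"angular": [0,0,0],"jaw": -1}
  ]
}}

```text
clock: 12.3
tcp_pos: [0.6112, 0.1708, 0.2786]
tool_rot: [-0.275, 3.129, -0.0]
contact_force: [0.7, -0.3, -1.6]
finger_gap: 0.335
finger_force: 60.1
```

Run:
```python
from h import *
S=snap('side');T=snap('top')
p=cv2.resize(S['pixels'][75:225,120:270],(500,500),interpolation=2)
cv2.imwrite('pics/g4.png',p[...,::-1])
go([[.6123,.170,.18],[.6123,.17,.1565]],100)
```

```text
pos [0.6113 0.17   0.2784] phi0 100.0 tilt [0.0009 0.0001] turn z: 1 x -0.0001
[0.6123, 0.17, 0.18] -> 2 x [-0.0024 -0.0005  0.2461]
[0.6123, 0.17, 0.1565] -> 1 x [0.     0.     0.1175]
```

View pics/g4.png

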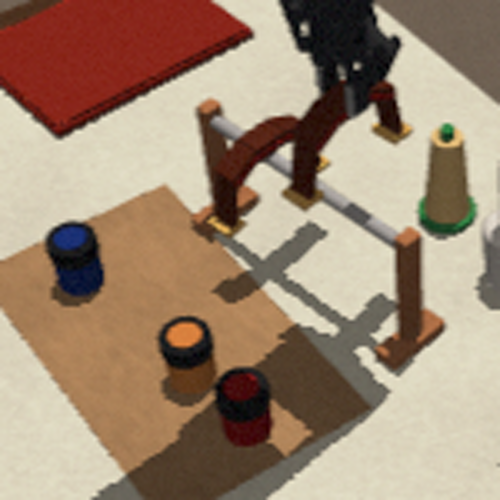

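Handle a hangs astride the bar. The held handle's feet are at (303,195) and (392,130), so I'll check how centred its grip is.

Run:
```python
from h import *
S=env.snapshot('side');k=500/150
f=lambda p:[p[0]/k+120-.35,p[1]/k+75-.35]
u=unproj(S,[f((303,196)),f((393,131))],.2785-.072+.001);print(u,u.mean(0))
```

```text
[[0.55086883 0.1588773  0.2075    ]
 [0.67322303 0.18373522 0.2075    ]] [0.61204593 0.17130626 0.2075    ]
```

Emit:
{"api": "play_rows", "payload": {
  "moves": [
    {"translation": [-0.003,0,0.25],"angular": [0,0,0],"jaw": -1},
    {"translation": [0,0,0.24],"angular": [0,0,0],"jaw": -1},
    {"translation": [0,0,0.09],"angular": [0,0,0],"jaw": -1},
    {"translation": [0,0,0.03],"angular": [0,0,0],"jaw": -1},
    {"translation": [0,0,0],"angular": [0,0,0],"jaw": -1},
    {"translation": [0,0,0],"angular": [0,0,0],"jaw": -1}
  ]
}}

```text
clock: 13.2
tcp_pos: [0.6128, 0.1711, 0.157]
tool_rot: [-0.274, 3.127, 0.0]
contact_force: [-0.3, -0.3, -0.2]
finger_gap: 0.341
finger_force: 60.1
```

Emit:
{"api": "play_rows", "payload": {
  "moves": [
    {"translation": [0,0,0.005],"angular": [0,0,0],"jaw": -0.1},
    {"translation": [0,0,0],"angular": [0,0,0],"jaw": 0},
    {"translation": [0,0,0],"angular": [0,0,0],"jaw": 0.1},
    {"translation": [0,0,0],"angular": [0,0,0],"jaw": 0.1},
    {"translation": [0,0,-0.1],"angular": [0,0,0],"jaw": 0.1},
    {"translation": [0,0,-0.2],"angular": [0,0,0],"jaw": 0.1},
    {"translation": [0,0,-0.25],"angular": [0,0,0],"jaw": 0.1}
  ]
}}

```text
clock: 14.08
tcp_pos: [0.6118, 0.171, 0.265]
tool_rot: [0.274, -3.128, 0.0]
contact_force: [0.9, 0.7, -0.4]
finger_gap: 0.547
finger_force: 0.0
```

Run:
```python
from h import *
p=env.state()['tcp_pos']
go([[p[0],p[1],.25],[.619,-.130,.25],[.619,-.130,.13]],-3.2,step=.28)
```

```text
pos [0.6118 0.171  0.265 ] phi0 100.0 tilt [-0.0019 -0.0003] turn z: 11 x 0.0261
[np.float64(0.6118093780695018), np.float64(0.1709957621831609), 0.25] -> 1 x [0.     0.     0.0748]
[0.619, -0.13, 0.25] -> 6 x [-0.2501  0.02    0.    ]
[0.619, -0.13, 0.13] -> 3 x [0.  0.  0.2]
```

Emit:
{"api": "play_rows", "payload": {
  "moves": [
    {"translation": [0,0,0],"angular": [0,0,0.0261],"jaw": -0.3},
    {"translation": [0,0,0],"angular": [0,0,0.0261],"jaw": -0.3},
    {"translation": [0,0,0],"angular": [0,0,0.0261],"jaw": -0.3},
    {"translation": [0,0,0],"angular": [0,0,0.0261],"jaw": -0.3},
    {"translation": [0,0,0],"angular": [0,0,0.0261],"jaw": -0.3},
    {"translation": [0,0,0],"angular": [0,0,0.0261],"jaw": -0.3},
    {"translation": [0,0,0],"angular": [0,0,0.0261],"jaw": -0.3},
    {"translation": [0,0,0],"angular": [0,0,0.0261],"jaw": -0.3},
    {"translation": [0,0,0],"angular": [0,0,0.0261],"jaw": -0.3},
    {"translation": [0,0,0],"angular": [0,0,0.0261],"jaw": -0.3},
    {"translation": [0,0,0],"angular": [0,0,0.0261],"jaw": -0.3},
    {"translation": [-0.25,0.02,0],"angular": [0,0,0],"jaw": -0.3},
    {"translation": [-0.25,0.02,0],"angular": [0,0,0],"jaw": -0.3},
    {"translation": [-0.25,0.02,0],"angular": [0,0,0],"jaw": -0.3},
    {"translation": [-0.25,0.02,0],"angular": [0,0,0],"jaw": -0.3},
    {"translation": [-0.25,0.02,0],"angular": [0,0,0],"jaw": -0.3},
    {"translation": [-0.25,0.02,0],"angular": [0,0,0],"jaw": -0.3},
    {"translation": [0,0,0.25],"angular": [0,0,0],"jaw": -0.3},
    {"translation": [0,0,0.25],"angular": [0,0,0],"jaw": -0.3},
    {"translation": [0,0,0],"angular": [0,0,0],"jaw": -0.3}
  ]
}}

```text
clock: 16.58
tcp_pos: [0.6172, -0.1295, 0.1616]
tool_rot: [-2.282, -2.151, 0.005]
contact_force: [0.1, 0.7, 0.2]
finger_gap: 0.354
finger_force: 0.0
```

Run:
```python
from h import *
S=snap('side');T=snap('top')
p=cv2.resize(S['pixels'][110:260,120:370],(800,480),interpolation=2)
cv2.imwrite('pics/g5.png',p[...,::-1])
go([[.619,-.130,.063]],-3.2)
```

```text
pos [ 0.6193 -0.1299  0.1659] phi0 -3.3 tilt [ 0.001  -0.0002] turn z: 1 x -0.0004
[0.619, -0.13, 0.063] -> 3 x [-0.0002 -0.0005  0.1714]
```

View pics/g5.png

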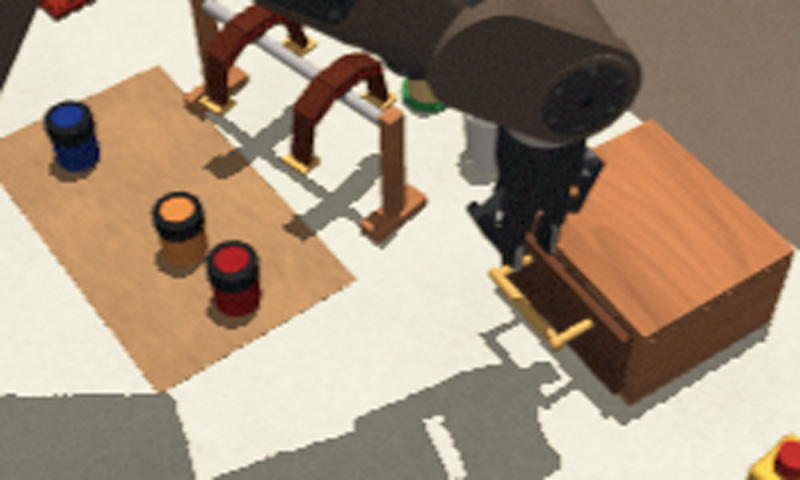

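Both handles hang on the rail, and the gripper is above the pull bar at (540,305). Descending to grip it.

Emit:
{"api": "play_rows", "payload": {
  "moves": [
    {"translation": [0,0,0.17],"angular": [0,0,0],"jaw": -0.3},
    {"translation": [0,0,0.17],"angular": [0,0,0],"jaw": -0.3},
    {"translation": [0,0,0.17],"angular": [0,0,0],"jaw": -0.3},
    {"translation": [0,0,0],"angular": [0,0,0],"jaw": -0.3},
    {"translation": [0,0,0],"angular": [0,0,0],"jaw": -1},
    {"translation": [0,0,0],"angular": [0,0,0],"jaw": -1},
    {"translation": [0,0,0],"angular": [0,0,0],"jaw": -1},
    {"translation": [0,0,0],"angular": [0,0,0],"jaw": -1}
  ]
}}

```text
clock: 17.68
tcp_pos: [0.6199, -0.1301, 0.0651]
tool_rot: [2.283, 2.153, 0.003]
contact_force: [0.3, 0.3, 7.6]
finger_gap: 0.113
finger_force: 58.9
```

Emit:
{"api": "play_rows", "payload": {
  "moves": [
    {"translation": [0,-0.08,0],"angular": [0,0,0],"jaw": -1},
    {"translation": [0,-0.15,0],"angular": [0,0,0],"jaw": -1},
    {"translation": [0,-0.15,0],"angular": [0,0,0],"jaw": -1},
    {"translation": [0,-0.15,0],"angular": [0,0,0],"jaw": -1},
    {"translation": [0,-0.15,0],"angular": [0,0,0],"jaw": -1},
    {"translation": [0,-0.13,0],"angular": [0,0,0],"jaw": -1},
    {"translation": [0,-0.06,0],"angular": [0,0,0],"jaw": -1},
    {"translation": [0,0,0],"angular": [0,0,0],"jaw": -1},
    {"translation": [0,0,0],"angular": [0,0,0],"jaw": -1}
  ]
}}

```text
clock: 18.8
tcp_pos: [0.4504, -0.1201, 0.0652]
tool_rot: [2.277, 2.148, 0.011]
contact_force: [21.8, 17.4, 7.6]
finger_gap: 0.113
finger_force: 61.0
```

Emit:
{"api": "play_rows", "payload": {
  "moves": [
    {"translation": [0,0.015,0],"angular": [0,0,0],"jaw": -1},
    {"translation": [0,0,0],"angular": [0,0,0],"jaw": -0.4},
    {"translation": [0,0,0],"angular": [0,0,0],"jaw": -0.4},
    {"translation": [0,0,0],"angular": [0,0,0],"jaw": -0.4},
    {"translation": [0,0,-0.2],"angular": [0,0,0],"jaw": -0.4},
    {"translation": [0,0,-0.25],"angular": [0,0,0],"jaw": 0},
    {"translation": [0,0,-0.25],"angular": [0,0,0],"jaw": 0.5},
    {"translation": [-0.25,0,-0.1],"angular": [0,0,0],"jaw": 1},
    {"translation": [-0.25,0,0],"angular": [0,0,0],"jaw": 1},
    {"translation": [-0.25,0,0],"angular": [0,0,0],"jaw": 1},
    {"translation": [-0.25,0,0],"angular": [0,0,0],"jaw": 1},
    {"translation": [0,0,0],"angular": [0,0,0],"jaw": 1}
  ]
}}

```text
clock: 20.3
tcp_pos: [0.4356, -0.3223, 0.222]
tool_rot: [-2.289, -2.152, 0.0]
contact_force: [-0.0, 1.2, 0.8]
finger_gap: 1.002
finger_force: 0.0
```

Run:
```python
from h import *
T=snap('top','top6.png')
print(env.state()['tcp_pos'])
cv2.imwrite('pics/g6.png',cv2.resize(T['pixels'][110:290,120:385],None,fx=3,fy=3,interpolation=2)[...,::-1])
```

```text
[ 0.43564798 -0.32054388  0.22194057]
```

View pics/g6.png

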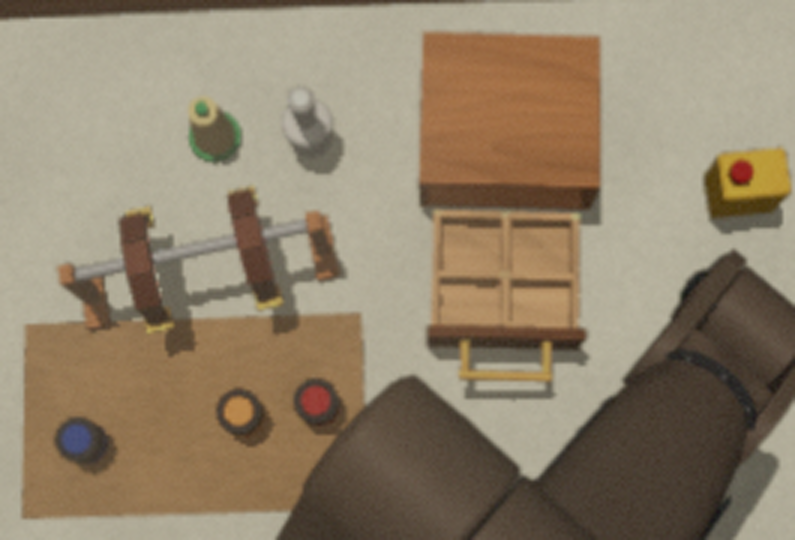

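The drawer is open, with the partition cross at (506,276) and the pull at (462–551,377). The jars have not moved, and both handles hang well. Working out the pocket centres.

Run:
```python
from h import *
T=env.snapshot('top')
t=lambda p:[(p[0]+.5)/3-.5+120,(p[1]+.5)/3-.5+110]
print('pull',unproj(T,[t((462,376)),t((551,377))],.08).round(4)[:,:2].tolist())
c=unproj(T,[t((506,276))],.05)[0,:2]; print('cross',c, unproj(T,[t((435,276)),t((579,277)),t((506,214))],.05)[:,:2].round(4).tolist(), 'front top',unproj(T,[t((430,328)),t((584,331))],.1)[:,:2].round(4).tolist())
go([[.546,-.3695,.25],[.546,-.3695,.1]],86.8)
```

```text
pull [[0.4515, -0.0685], [0.4463, -0.173]]
cross [ 0.57466321 -0.12771653] [[0.5778, -0.0418], [0.5702, -0.2162], [0.6517, -0.1314]] front top [[0.5067, -0.0329], [0.4964, -0.2127]]
pos [ 0.4358 -0.3195  0.2221] phi0 -3.4 tilt [-0.0007  0.0009] turn z: 10 x -0.0251
[0.546, -0.3695, 0.25] -> 3 x [-0.1881 -0.073  -0.0465]
[0.546, -0.3695, 0.1] -> 3 x [0.   0.   0.25]
```

Emit:
{"api": "play_rows", "payload": {
  "moves": [
    {"translation": [0,0,0],"angular": [0,0,-0.0251],"jaw": 1},
    {"translation": [0,0,0],"angular": [0,0,-0.0251],"jaw": 1},
    {"translation": [0,0,0],"angular": [0,0,-0.0251],"jaw": 1},
    {"translation": [0,0,0],"angular": [0,0,-0.0251],"jaw": 1},
    {"translation": [0,0,0],"angular": [0,0,-0.0251],"jaw": 1},
    {"translation": [0,0,0],"angular": [0,0,-0.0251],"jaw": 1},
    {"translation": [0,0,0],"angular": [0,0,-0.0251],"jaw": 1},
    {"translation": [0,0,0],"angular": [0,0,-0.0251],"jaw": 1},
    {"translation": [0,0,0],"angular": [0,0,-0.0251],"jaw": 1},
    {"translation": [0,0,0],"angular": [0,0,-0.0251],"jaw": 1},
    {"translation": [-0.188,-0.073,-0.046],"angular": [0,0,0],"jaw": 1},
    {"translation": [-0.188,-0.073,-0.046],"angular": [0,0,0],"jaw": 1},
    {"translation": [-0.188,-0.073,-0.046],"angular": [0,0,0],"jaw": 1},
    {"translation": [0,0,0.25],"angular": [0,0,0],"jaw": 1},
    {"translation": [0,0,0.25],"angular": [0,0,0],"jaw": 1},
    {"translation": [0,0,0.2],"angular": [0,0,0],"jaw": 1},
    {"translation": [0,0,0],"angular": [0,0,0],"jaw": 1}
  ]
}}

```text
clock: 22.52
tcp_pos: [0.5459, -0.367, 0.1076]
tool_rot: [-0.08, -3.136, -0.006]
contact_force: [0.1, 0.8, 0.5]
finger_gap: 1.002
finger_force: 0.0
```

```bash
cat >> h.py <<'E'
HUE={'red':(172,5),'tan':(8,18),'green':(55,95),'blue':(105,128)}
def jar(c,exp,rad=.05):
    """centre of the coloured lid disc, z=.064, seen from both cameras near exp"""
    for n in('top','side'):
        s=env.snapshot(n); h=cv2.cvtColor(s['pixels'],cv2.COLOR_RGB2HSV)
        u,v=proj(s,[*exp,.064])[0].astype(int); lo,hi=HUE[c]; H=h[...,0]
        m=((H>=lo)&(H<=hi) if lo<hi else (H>=lo)|(H<=hi))&(h[...,1]>110)&(h[...,2]>45)
        w=np.zeros_like(m); w[max(0,v-14):v+15,max(0,u-14):u+15]=1; m=(m&w).astype(np.uint8)
        k,l,stt,cen=cv2.connectedComponentsWithStats(m)
        if k<2: print(c,n,'none'); continue
        i=1+np.argmax(stt[1:,4]); print(c,n,unproj(s,cen[i],.064)[0,:2].round(4),stt[i,4])
E
python3 - <<'E'
from h import *
go([[.546,-.3695,.034]],86.8)
jar('red',(.431,.1035));jar('tan',(.4214,.1955));jar('blue',(.393,.3885));
E
```

```text
pos [ 0.5459 -0.367   0.1076] phi0 87.1 tilt [-0.0043  0.0038] turn z: 1 x 0.0008
[0.546, -0.3695, 0.034] -> 2 x [-0.0007 -0.0062  0.1841]
red top [0.4313 0.1056] 83
red side [0.4307 0.1059] 82
tan top [0.4247 0.1974] 659
tan side [0.4228 0.2013] 707
blue top none
blue side none
```

Emit:
{"api": "play_rows", "payload": {
  "moves": [
    {"translation": [0,-0.012,0.18],"angular": [0,0,0],"jaw": 1},
    {"translation": [0,0,0.18],"angular": [0,0,0],"jaw": 1},
    {"translation": [0,0,0],"angular": [0,0,0],"jaw": 1},
    {"translation": [0,0,0],"angular": [0,0,0],"jaw": -1},
    {"translation": [0,0,0],"angular": [0,0,0],"jaw": -1},
    {"translation": [0,0,0],"angular": [0,0,0],"jaw": -1},
    {"translation": [0,0,0],"angular": [0,0,0],"jaw": -1},
    {"translation": [0,0,0],"angular": [0,0,0],"jaw": -1}
  ]
}}

```text
clock: 23.82
tcp_pos: [0.5472, -0.3719, 0.0404]
tool_rot: [0.082, 3.138, -0.003]
contact_force: [-1.0, 1.7, 8.3]
finger_gap: 0.608
finger_force: 62.1
```

Run:
```python
from h import *
p=env.state()['tcp_pos']
go([[p[0],p[1],.2],[.6092,-.1729,.2],[.6092,-.1729,.085]],86.8,step=.28)
```

```text
pos [ 0.5472 -0.3719  0.0404] phi0 87.0 tilt [ 0.0023 -0.0017] turn z: 1 x 0.0006
[np.float64(0.5472200599643053), np.float64(-0.37189513342606995), 0.2] -> 3 x [ 0.     0.    -0.266]
[0.6092, -0.1729, 0.2] -> 4 x [-0.0635  0.2527  0.    ]
[0.6092, -0.1729, 0.085] -> 3 x [0.     0.     0.1917]
```

Emit:
{"api": "play_rows", "payload": {
  "moves": [
    {"translation": [0,0,-0.266],"angular": [0,0,0],"jaw": -1},
    {"translation": [0,0,-0.266],"angular": [0,0,0],"jaw": -1},
    {"translation": [0,0,-0.266],"angular": [0,0,0],"jaw": -1},
    {"translation": [-0.0635,0.2527,0],"angular": [0,0,0],"jaw": -1},
    {"translation": [-0.0635,0.2527,0],"angular": [0,0,0],"jaw": -1},
    {"translation": [-0.0635,0.2527,0],"angular": [0,0,0],"jaw": -1},
    {"translation": [-0.0635,0.2527,0],"angular": [0,0,0],"jaw": -1},
    {"translation": [0,0,0.2],"angular": [0,0,0],"jaw": -1},
    {"translation": [0,0,0.2],"angular": [0,0,0],"jaw": -1},
    {"translation": [0,0,0],"angular": [0,0,0],"jaw": -1},
    {"translation": [0,0,0],"angular": [0,0,0],"jaw": -1}
  ]
}}

```text
clock: 25.2
tcp_pos: [0.6084, -0.1727, 0.1196]
tool_rot: [0.082, 3.138, -0.001]
contact_force: [0.4, 0.4, -1.2]
finger_gap: 0.611
finger_force: 64.1
```

Run:
```python
from h import *
go([[.6092,-.1729,.0615]],86.8,step=.28); print(env.state()['contact_force'])
```

```text
pos [ 0.6084 -0.1727  0.1196] phi0 87.0 tilt [ 0.0021 -0.0008] turn z: 1 x 0.0006
[0.6092, -0.1729, 0.0615] -> 2 x [-0.0019 -0.0005  0.1453]
[ 0.40876813  0.35745194 -1.18352232]
```

Emit:
{"api": "play_rows", "payload": {
  "moves": [
    {"translation": [-0.003,-0.001,0.14],"angular": [0,0,0],"jaw": -1},
    {"translation": [0,0,0.1],"angular": [0,0,0],"jaw": -1},
    {"translation": [0,0,0.05],"angular": [0,0,0],"jaw": -1},
    {"translation": [0,0,0],"angular": [0,0,0],"jaw": -1},
    {"translation": [0,0,0],"angular": [0,0,0],"jaw": -1}
  ]
}}

```text
clock: 25.82
tcp_pos: [0.6088, -0.1728, 0.0609]
tool_rot: [0.082, 3.139, -0.001]
contact_force: [0.7, 0.5, -3.1]
finger_gap: 0.609
finger_force: 64.4
```

Emit:
{"api": "play_rows", "payload": {
  "moves": [
    {"translation": [0,0,0],"angular": [0,0,0],"jaw": 0.4},
    {"translation": [0,0,0],"angular": [0,0,0],"jaw": 0.6},
    {"translation": [0,0,0],"angular": [0,0,0],"jaw": 0.6},
    {"translation": [0,0,-0.2],"angular": [0,0,0],"jaw": 0.75},
    {"translation": [0,0,-0.25],"angular": [0,0,0],"jaw": 0.75},
    {"translation": [0,0,-0.25],"angular": [0,0,0],"jaw": 0.75},
    {"translation": [0,0,0],"angular": [0,0,0],"jaw": 0.75}
  ]
}}

```text
clock: 26.7
tcp_pos: [0.6096, -0.1729, 0.2038]
tool_rot: [0.081, 3.134, -0.004]
contact_force: [-0.0, 0.1, -0.7]
finger_gap: 0.875
finger_force: 0.0
```

Run:
```python
from h import *
jar('red',(.431,.1035));jar('blue',(.393,.3885))
go([[.431,.105,.2],[.431,.105,.1]],86.8,step=.28)
```

```text
red top none
red side [0.4305 0.1062] 85
blue top [0.3945 0.3896] 1
blue side [0.3787 0.3311] 74
pos [ 0.6079 -0.1723  0.1984] phi0 87.0 tilt [-0.0019  0.0009] turn z: 1 x 0.0006
[0.431, 0.105, 0.2] -> 6 x [ 0.1601  0.2225 -0.0013]
[0.431, 0.105, 0.1] -> 2 x [0.   0.   0.25]
```

Emit:
{"api": "play_rows", "payload": {
  "moves": [
    {"translation": [0.16,0.2225,0],"angular": [0,0,0],"jaw": 0.75},
    {"translation": [0.16,0.2225,0],"angular": [0,0,0],"jaw": 0.75},
    {"translation": [0.16,0.2225,0],"angular": [0,0,0],"jaw": 0.75},
    {"translation": [0.16,0.2225,0],"angular": [0,0,0],"jaw": 0.75},
    {"translation": [0.16,0.2225,0],"angular": [0,0,0],"jaw": 0.75},
    {"translation": [0.16,0.2225,0],"angular": [0,0,0],"jaw": 0.75},
    {"translation": [0,0,0.2],"angular": [0,0,0],"jaw": 0.75},
    {"translation": [0,0,0.2],"angular": [0,0,0],"jaw": 0.75},
    {"translation": [0,0,0],"angular": [0,0,0],"jaw": 0.75},
    {"translation": [0,0,0],"angular": [0,0,0],"jaw": 0.75}
  ]
}}

```text
clock: 28.15
tcp_pos: [0.4308, 0.104, 0.1202]
tool_rot: [-0.082, -3.14, -0.0]
contact_force: [-0.7, 0.0, 0.5]
finger_gap: 0.871
finger_force: 0.0
```

Run:
```python
from h import *
jar('blue',(.379,.331))
S=snap('side')
cv2.imwrite('pics/g7.png',cv2.resize(S['pixels'][110:260,120:370],(800,480),interpolation=2)[...,::-1])
go([[.431,.1055,.034]],86.8)
```

```text
blue top [0.3942 0.3789] 1
blue side [0.3756 0.3281] 87
pos [0.4311 0.1041 0.1208] phi0 87.0 tilt [0.0019 0.0002] turn z: 1 x 0.0006
[0.431, 0.1055, 0.034] -> 2 x [0.0003 0.0036 0.2169]
```

View pics/g7.png

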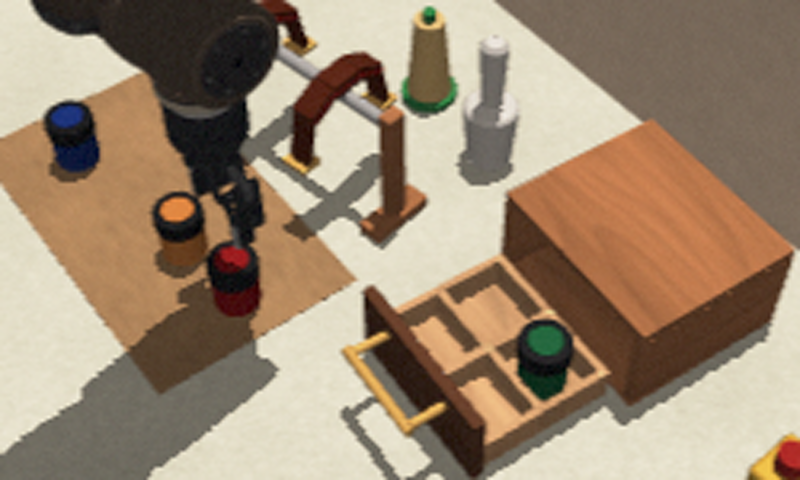

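Green stands upright in the back right pocket. Blue at (71,125) has not moved, so the detector picked up something else. Red at (233,262) is under the gripper. Gripping it.

Emit:
{"api": "play_rows", "payload": {
  "moves": [
    {"translation": [0,0.006,0.2],"angular": [0,0,0],"jaw": 0.75},
    {"translation": [0,0,0.2],"angular": [0,0,0],"jaw": 0.75},
    {"translation": [0,0,0.02],"angular": [0,0,0],"jaw": 0.75},
    {"translation": [0,0,0],"angular": [0,0,0],"jaw": -1},
    {"translation": [0,0,0],"angular": [0,0,0],"jaw": -1},
    {"translation": [0,0,0],"angular": [0,0,0],"jaw": -1},
    {"translation": [0,0,0],"angular": [0,0,0],"jaw": -1}
  ]
}}

```text
clock: 29.18
tcp_pos: [0.4313, 0.1054, 0.0373]
tool_rot: [0.082, 3.138, 0.001]
contact_force: [-1.2, -0.6, 10.2]
finger_gap: 0.616
finger_force: 63.4
```

Run:
```python
from h import *
p=env.state()['tcp_pos']
go([[p[0],p[1],.2],[.6140,-.0869,.2],[.6140,-.0869,.1]],86.8,step=.28)
```

```text
pos [0.4313 0.1054 0.0373] phi0 87.0 tilt [0.0028 0.0003] turn z: 1 x 0.0006
[np.float64(0.4312553387669822), np.float64(0.10538795606238616), 0.2] -> 3 x [ 0.      0.     -0.2712]
[0.614, -0.0869, 0.2] -> 5 x [-0.1932 -0.1818  0.    ]
[0.614, -0.0869, 0.1] -> 2 x [0.   0.   0.25]
```

Emit:
{"api": "play_rows", "payload": {
  "moves": [
    {"translation": [0,0,-0.27],"angular": [0,0,0],"jaw": -1},
    {"translation": [0,0,-0.27],"angular": [0,0,0],"jaw": -1},
    {"translation": [0,0,-0.27],"angular": [0,0,0],"jaw": -1},
    {"translation": [-0.193,-0.182,0],"angular": [0,0,0],"jaw": -1},
    {"translation": [-0.193,-0.182,0],"angular": [0,0,0],"jaw": -1},
    {"translation": [-0.193,-0.182,0],"angular": [0,0,0],"jaw": -1},
    {"translation": [-0.193,-0.182,0],"angular": [0,0,0],"jaw": -1},
    {"translation": [-0.193,-0.182,0],"angular": [0,0,0],"jaw": -1},
    {"translation": [0,0,0.2],"angular": [0,0,0],"jaw": -1},
    {"translation": [0,0,0.2],"angular": [0,0,0],"jaw": -1},
    {"translation": [0,0,0],"angular": [0,0,0],"jaw": -1},
    {"translation": [0,0,0],"angular": [0,0,0],"jaw": -1}
  ]
}}

```text
clock: 30.68
tcp_pos: [0.6145, -0.0865, 0.1197]
tool_rot: [0.082, 3.138, -0.001]
contact_force: [0.5, -0.4, -1.6]
finger_gap: 0.611
finger_force: 64.1
```

Run:
```python
from h import *
go([[.6140,-.0869,.058]],86.8,step=.28)
```

```text
pos [ 0.6145 -0.0865  0.1197] phi0 87.0 tilt [ 0.0021 -0.0004] turn z: 1 x 0.0006
[0.614, -0.0869, 0.058] -> 2 x [ 0.0012 -0.001   0.1543]
```

Emit:
{"api": "play_rows", "payload": {
  "moves": [
    {"translation": [0.001,-0.001,0.15],"angular": [0,0,0],"jaw": -1},
    {"translation": [0,0,0.11],"angular": [0,0,0],"jaw": -1},
    {"translation": [0,0,0.045],"angular": [0,0,0],"jaw": -1},
    {"translation": [0,0,0],"angular": [0,0,0],"jaw": -1},
    {"translation": [0,0,0],"angular": [0,0,0],"jaw": -1},
    {"translation": [0,0,0],"angular": [0,0,0],"jaw": 0.4},
    {"translation": [0,0,0],"angular": [0,0,0],"jaw": 0.6},
    {"translation": [0,0,0],"angular": [0,0,0],"jaw": 0.6},
    {"translation": [0,0,-0.2],"angular": [0,0,0],"jaw": 0.75},
    {"translation": [0,0,-0.25],"angular": [0,0,0],"jaw": 0.75},
    {"translation": [0,0,-0.25],"angular": [0,0,0],"jaw": 0.75},
    {"translation": [0,0,0],"angular": [0,0,0],"jaw": 0.75}
  ]
}}

```text
clock: 32.17
tcp_pos: [0.615, -0.0869, 0.2007]
tool_rot: [0.082, 3.134, -0.002]
contact_force: [0.3, 0.3, 0.5]
finger_gap: 0.873
finger_force: 0.0
```

Run:
```python
from h import *
HUE['tan']=(8,16)
S=env.snapshot('side');h=cv2.cvtColor(S['pixels'],cv2.COLOR_RGB2HSV)
u,v=proj(S,[.4214,.1955,.064])[0].astype(int);print(h[v,u],h[v-12,u-12],h[v,u+14])
m=((h[...,1]>165)&(h[...,2]>130)&(h[...,0]<20)).astype(np.uint8); m[:v-20]=0;m[v+20:]=0;m[:,:u-20]=0;m[:,u+20:]=0
k,l,st,c=cv2.connectedComponentsWithStats(m); print(st[1:,4],[unproj(S,x,.064)[0,:2].round(4) for x in c[1:]][:4])
go([[.4214,.1955,.2],[.4214,.1955,.1]],86.8,step=.28)
```

```text
[ 14 176 237] [ 15 126 197] [ 15 124 202]
[63] [array([0.4214, 0.1974])]
pos [ 0.614  -0.0867  0.1983] phi0 87.0 tilt [ 0.0031 -0.0007] turn z: 1 x 0.0006
[0.4214, 0.1955, 0.2] -> 7 x [ 0.1486  0.1936 -0.0012]
[0.4214, 0.1955, 0.1] -> 2 x [0.   0.   0.25]
```

Emit:
{"api": "play_rows", "payload": {
  "moves": [
    {"translation": [0.1486,0.194,0],"angular": [0,0,0],"jaw": 0.75},
    {"translation": [0.1486,0.194,0],"angular": [0,0,0],"jaw": 0.75},
    {"translation": [0.1486,0.194,0],"angular": [0,0,0],"jaw": 0.75},
    {"translation": [0.1486,0.194,0],"angular": [0,0,0],"jaw": 0.75},
    {"translation": [0.1486,0.194,0],"angular": [0,0,0],"jaw": 0.75},
    {"translation": [0.1486,0.194,0],"angular": [0,0,0],"jaw": 0.75},
    {"translation": [0.1486,0.194,0],"angular": [0,0,0],"jaw": 0.75},
    {"translation": [0,0,0.2],"angular": [0,0,0],"jaw": 0.75},
    {"translation": [0,0,0.2],"angular": [0,0,0],"jaw": 0.75},
    {"translation": [0,0,0],"angular": [0,0,0],"jaw": 0.75},
    {"translation": [0,0,0],"angular": [0,0,0],"jaw": 0.75}
  ]
}}

```text
clock: 33.6
tcp_pos: [0.4203, 0.1954, 0.1172]
tool_rot: [-0.082, -3.14, -0.0]
contact_force: [0.1, -0.0, -0.3]
finger_gap: 0.878
finger_force: 0.0
```

Run:
```python
from h import *
S=env.snapshot('side');h=cv2.cvtColor(S['pixels'],cv2.COLOR_RGB2HSV)
u,v=proj(S,[.4214,.1955,.064])[0].astype(int)
m=((h[...,1]>165)&(h[...,2]>130)&(h[...,0]<20)).astype(np.uint8); m[:v-20]=0;m[v+20:]=0;m[:,:u-20]=0;m[:,u+20:]=0
k,l,st,c=cv2.connectedComponentsWithStats(m); print(st[1:,4],[unproj(S,x,.064)[0,:2].round(4) for x in c[1:]][:4])
go([[.4214,.1965,.034]],86.8,step=.28)
```

```text
[35] [array([0.4269, 0.198 ])]
pos [0.4205 0.1954 0.1176] phi0 87.0 tilt [0.001  0.0003] turn z: 1 x 0.0006
[0.4214, 0.1965, 0.034] -> 2 x [-0.0022  0.0028  0.209 ]
```

Emit:
{"api": "play_rows", "payload": {
  "moves": [
    {"translation": [-0.006,0.006,0.2],"angular": [0,0,0],"jaw": 0.75},
    {"translation": [0,0,0.2],"angular": [0,0,0],"jaw": 0.75},
    {"translation": [0,0,0.01],"angular": [0,0,0],"jaw": 0.75},
    {"translation": [0,0,0],"angular": [0,0,0],"jaw": -1},
    {"translation": [0,0,0],"angular": [0,0,0],"jaw": -1},
    {"translation": [0,0,0],"angular": [0,0,0],"jaw": -1},
    {"translation": [0,0,0],"angular": [0,0,0],"jaw": -1}
  ]
}}

```text
clock: 34.52
tcp_pos: [0.4221, 0.1967, 0.0367]
tool_rot: [0.082, 3.138, 0.002]
contact_force: [-1.0, -1.1, 8.0]
finger_gap: 0.611
finger_force: 62.4
```

Run:
```python
from h import *
p=env.state()['tcp_pos']
go([[p[0],p[1],.21],[.5401,-.0826,.21],[.5401,-.0826,.13]],86.8,step=.28)
```

```text
pos [0.4221 0.1967 0.0367] phi0 87.0 tilt [0.003  0.0009] turn z: 1 x 0.0006
[np.float64(0.4220702602884992), np.float64(0.19673658406733546), 0.21] -> 4 x [ 0.      0.     -0.2167]
[0.5401, -0.0826, 0.21] -> 6 x [-0.1112 -0.2269  0.    ]
[0.5401, -0.0826, 0.13] -> 2 x [0.  0.  0.2]
```

Emit:
{"api": "play_rows", "payload": {
  "moves": [
    {"translation": [0,0,-0.217],"angular": [0,0,0],"jaw": -1},
    {"translation": [0,0,-0.217],"angular": [0,0,0],"jaw": -1},
    {"translation": [0,0,-0.217],"angular": [0,0,0],"jaw": -1},
    {"translation": [0,0,-0.217],"angular": [0,0,0],"jaw": -1},
    {"translation": [-0.1112,-0.227,0],"angular": [0,0,0],"jaw": -1},
    {"translation": [-0.1112,-0.227,0],"angular": [0,0,0],"jaw": -1},
    {"translation": [-0.1112,-0.227,0],"angular": [0,0,0],"jaw": -1},
    {"translation": [-0.1112,-0.227,0],"angular": [0,0,0],"jaw": -1},
    {"translation": [-0.1112,-0.227,0],"angular": [0,0,0],"jaw": -1},
    {"translation": [-0.1112,-0.227,0],"angular": [0,0,0],"jaw": -1},
    {"translation": [0,0,0.2],"angular": [0,0,0],"jaw": -1},
    {"translation": [0,0,0.2],"angular": [0,0,0],"jaw": -1},
    {"translation": [0,0,0],"angular": [0,0,0],"jaw": -1},
    {"translation": [0,0,0],"angular": [0,0,0],"jaw": -1}
  ]
}}

```text
clock: 36.28
tcp_pos: [0.541, -0.0825, 0.1303]
tool_rot: [0.081, 3.138, -0.001]
contact_force: [0.1, 0.2, -1.1]
finger_gap: 0.614
finger_force: 63.5
```

Run:
```python
from h import *
go([[.5401,-.0826,.057]],86.8,step=.28)
```

```text
pos [ 0.541  -0.0825  0.1303] phi0 87.0 tilt [ 0.0023 -0.0006] turn z: 1 x 0.0006
[0.5401, -0.0826, 0.057] -> 2 x [ 0.0023 -0.0004  0.1833]
```

Emit:
{"api": "play_rows", "payload": {
  "moves": [
    {"translation": [0.004,0,0.18],"angular": [0,0,0],"jaw": -1},
    {"translation": [0,0,0.13],"angular": [0,0,0],"jaw": -1},
    {"translation": [0,0,0.055],"angular": [0,0,0],"jaw": -1},
    {"translation": [0,0,0],"angular": [0,0,0],"jaw": -1},
    {"translation": [0,0,0],"angular": [0,0,0],"jaw": -1},
    {"translation": [0,0,0],"angular": [0,0,0],"jaw": 0.4},
    {"translation": [0,0,0],"angular": [0,0,0],"jaw": 0.6},
    {"translation": [0,0,0],"angular": [0,0,0],"jaw": 0.6},
    {"translation": [0,0,-0.2],"angular": [0,0,0],"jaw": 0.75},
    {"translation": [0,0,-0.25],"angular": [0,0,0],"jaw": 0.75},
    {"translation": [0,0,-0.25],"angular": [0,0,0],"jaw": 0.75},
    {"translation": [0,0,0],"angular": [0,0,0],"jaw": 0.75}
  ]
}}

```text
clock: 37.78
tcp_pos: [0.5408, -0.0827, 0.1987]
tool_rot: [0.081, 3.134, -0.002]
contact_force: [-0.9, -1.2, -1.0]
finger_gap: 0.876
finger_force: 0.0
```

Run:
```python
from h import *
S=snap('side')
cv2.imwrite('pics/g8.png',cv2.resize(S['pixels'][95:275,115:355],(800,600),interpolation=2)[...,::-1])
go([[.393,.3885,.2],[.393,.3885,.12]],86.8,step=.28)
```

```text
pos [ 0.5399 -0.0825  0.1966] phi0 87.0 tilt [ 0.003  -0.0007] turn z: 1 x 0.0006
[0.393, 0.3885, 0.2] -> 9 x [ 0.0961  0.2567 -0.0019]
[0.393, 0.3885, 0.12] -> 2 x [0.  0.  0.2]
```

View pics/g8.png

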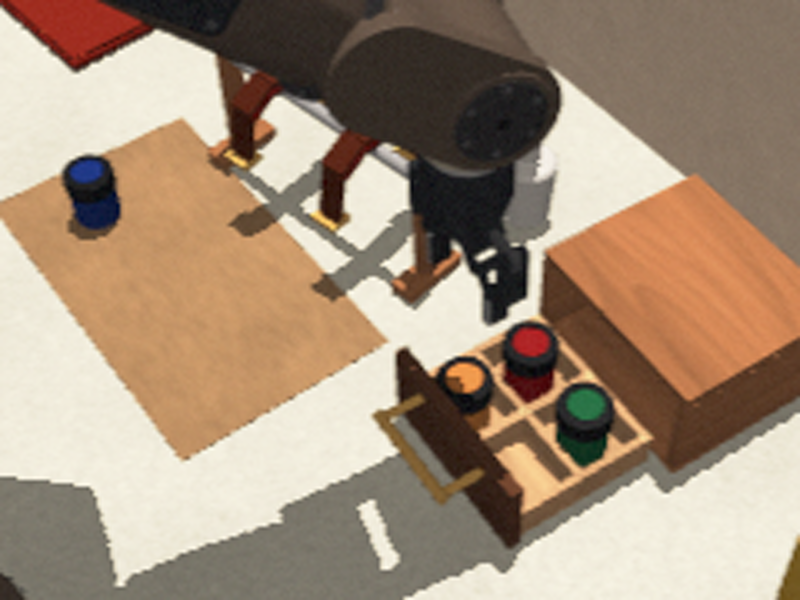

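Three jars stand upright in their pockets: red (530,345), tan (465,380), green (585,408). Blue at (90,172) has not moved, so I'm going for it.

Emit:
{"api": "play_rows", "payload": {
  "moves": [
    {"translation": [0.096,0.257,0],"angular": [0,0,0],"jaw": 0.75},
    {"translation": [0.096,0.257,0],"angular": [0,0,0],"jaw": 0.75},
    {"translation": [0.096,0.257,0],"angular": [0,0,0],"jaw": 0.75},
    {"translation": [0.096,0.257,0],"angular": [0,0,0],"jaw": 0.75},
    {"translation": [0.096,0.257,0],"angular": [0,0,0],"jaw": 0.75},
    {"translation": [0.096,0.257,0],"angular": [0,0,0],"jaw": 0.75},
    {"translation": [0.096,0.257,0],"angular": [0,0,0],"jaw": 0.75},
    {"translation": [0.096,0.257,0],"angular": [0,0,0],"jaw": 0.75},
    {"translation": [0.096,0.257,0],"angular": [0,0,0],"jaw": 0.75},
    {"translation": [0,0,0.2],"angular": [0,0,0],"jaw": 0.9},
    {"translation": [0,0,0.2],"angular": [0,0,0],"jaw": 0.9},
    {"translation": [0,0,0],"angular": [0,0,0],"jaw": 0.9},
    {"translation": [0,0,0],"angular": [0,0,0],"jaw": 0.9}
  ]
}}

```text
clock: 39.45
tcp_pos: [0.3913, 0.3886, 0.1157]
tool_rot: [-0.082, -3.14, 0.0]
contact_force: [-0.4, -0.2, -0.5]
finger_gap: 0.951
finger_force: 0.0
```

Run:
```python
from h import *
S=env.snapshot('side');h=cv2.cvtColor(S['pixels'],cv2.COLOR_RGB2HSV)
u,v=proj(S,[.393,.3885,.064])[0].astype(int); print(h[v,u])
m=((h[...,1]>120)&(h[...,2]>60)&(h[...,0]>100)&(h[...,0]<135)).astype(np.uint8); m[:v-20]=0;m[v+20:]=0;m[:,:u-20]=0;m[:,u+20:]=0
k,l,st,c=cv2.connectedComponentsWithStats(m); print(st[1:,4],[unproj(S,x,.064)[0,:2].round(4) for x in c[1:]][:4])
go([[.393,.3885,.034]],86.8,step=.28)
```

```text
[113 195 118]
[41] [array([0.3988, 0.3919])]
pos [0.3916 0.3888 0.1163] phi0 87.0 tilt [0.001  0.0008] turn z: 1 x 0.0005
[0.393, 0.3885, 0.034] -> 2 x [-0.0036 -0.0004  0.2058]
```

Emit:
{"api": "play_rows", "payload": {
  "moves": [
    {"translation": [-0.01,0,0.2],"angular": [0,0,0],"jaw": 0.9},
    {"translation": [0,0,0.2],"angular": [0,0,0],"jaw": 0.9},
    {"translation": [0,0,0.005],"angular": [0,0,0],"jaw": 0.9},
    {"translation": [0,0,0],"angular": [0,0,0],"jaw": -1},
    {"translation": [0,0,0],"angular": [0,0,0],"jaw": -1},
    {"translation": [0,0,0],"angular": [0,0,0],"jaw": -1},
    {"translation": [0,0,0],"angular": [0,0,0],"jaw": -1},
    {"translation": [0,0,0],"angular": [0,0,0],"jaw": -1}
  ]
}}

```text
clock: 40.5
tcp_pos: [0.3938, 0.389, 0.0366]
tool_rot: [0.082, 3.138, 0.003]
contact_force: [-0.0, -1.5, 8.2]
finger_gap: 0.614
finger_force: 61.8
```

Run:
```python
from h import *
p=env.state()['tcp_pos']
go([[p[0],p[1],.22],[.5354,-.1686,.22],[.5354,-.1686,.14]],86.8,step=.28)
```

```text
pos [0.3938 0.389  0.0366] phi0 87.0 tilt [0.0028 0.0021] turn z: 1 x 0.0006
[np.float64(0.393812074521824), np.float64(0.389023238113181), 0.22] -> 4 x [ 0.      0.     -0.2292]
[0.5354, -0.1686, 0.22] -> 11 x [-0.0784 -0.2495  0.    ]
[0.5354, -0.1686, 0.14] -> 2 x [0.  0.  0.2]
```

Emit:
{"api": "play_rows", "payload": {
  "moves": [
    {"translation": [0,0,-0.229],"angular": [0,0,0],"jaw": -1},
    {"translation": [0,0,-0.229],"angular": [0,0,0],"jaw": -1},
    {"translation": [0,0,-0.229],"angular": [0,0,0],"jaw": -1},
    {"translation": [0,0,-0.229],"angular": [0,0,0],"jaw": -1},
    {"translation": [-0.0784,-0.2495,0],"angular": [0,0,0],"jaw": -1},
    {"translation": [-0.0784,-0.2495,0],"angular": [0,0,0],"jaw": -1},
    {"translation": [-0.0784,-0.2495,0],"angular": [0,0,0],"jaw": -1},
    {"translation": [-0.0784,-0.2495,0],"angular": [0,0,0],"jaw": -1},
    {"translation": [-0.0784,-0.2495,0],"angular": [0,0,0],"jaw": -1},
    {"translation": [-0.0784,-0.2495,0],"angular": [0,0,0],"jaw": -1},
    {"translation": [-0.0784,-0.2495,0],"angular": [0,0,0],"jaw": -1},
    {"translation": [-0.0784,-0.2495,0],"angular": [0,0,0],"jaw": -1},
    {"translation": [-0.0784,-0.2495,0],"angular": [0,0,0],"jaw": -1},
    {"translation": [-0.0784,-0.2495,0],"angular": [0,0,0],"jaw": -1},
    {"translation": [-0.0784,-0.2495,0],"angular": [0,0,0],"jaw": -1},
    {"translation": [0,0,0.2],"angular": [0,0,0],"jaw": -1},
    {"translation": [0,0,0.2],"angular": [0,0,0],"jaw": -1},
    {"translation": [0,0,0],"angular": [0,0,0],"jaw": -1},
    {"translation": [0,0,0],"angular": [0,0,0],"jaw": -1}
  ]
}}

```text
clock: 42.88
tcp_pos: [0.5374, -0.1688, 0.1395]
tool_rot: [0.081, 3.138, -0.001]
contact_force: [-0.1, -0.5, -1.5]
finger_gap: 0.611
finger_force: 63.6
```

Run:
```python
from h import *
go([[.5354,-.1686,.057]],86.8,step=.28)
```

```text
pos [ 0.5374 -0.1688  0.1395] phi0 87.0 tilt [ 0.0022 -0.0009] turn z: 1 x 0.0006
[0.5354, -0.1686, 0.057] -> 2 x [5.100e-03 2.000e-04 2.064e-01]
```

Emit:
{"api": "play_rows", "payload": {
  "moves": [
    {"translation": [0.01,0,0.2],"angular": [0,0,0],"jaw": -1},
    {"translation": [0,0,0.16],"angular": [0,0,0],"jaw": -1},
    {"translation": [0,0,0.051],"angular": [0,0,0],"jaw": -1},
    {"translation": [0,0,0],"angular": [0,0,0],"jaw": -1},
    {"translation": [0,0,0],"angular": [0,0,0],"jaw": -1},
    {"translation": [0,0,0],"angular": [0,0,0],"jaw": 0.4},
    {"translation": [0,0,0],"angular": [0,0,0],"jaw": 0.6},
    {"translation": [0,0,0],"angular": [0,0,0],"jaw": 0.6},
    {"translation": [0,0,-0.2],"angular": [0,0,0],"jaw": 0.6},
    {"translation": [0,0,-0.25],"angular": [0,0,0],"jaw": 0.6},
    {"translation": [0,0,-0.3],"angular": [0,0,0],"jaw": 0.6},
    {"translation": [0,0,0],"angular": [0,0,0],"jaw": 0.6}
  ]
}}

```text
clock: 44.38
tcp_pos: [0.5361, -0.1691, 0.2095]
tool_rot: [0.081, 3.133, -0.005]
contact_force: [0.4, 0.8, -0.7]
finger_gap: 0.802
finger_force: 0.0
```

Run:
```python
from h import *
go([[.450,-.1205,.21],[.45,-.1205,.13],[.45,-.1205,.065]],-3.2,step=.28)
```

```text
pos [ 0.5361 -0.1691  0.2095] phi0 87.0 tilt [ 0.0071 -0.0031] turn z: 10 x 0.0251
[0.45, -0.1205, 0.21] -> 2 x [ 0.1093 -0.2218 -0.0012]
[0.45, -0.1205, 0.13] -> 2 x [0.  0.  0.2]
[0.45, -0.1205, 0.065] -> 2 x [0.     0.     0.1625]
```

Emit:
{"api": "play_rows", "payload": {
  "moves": [
    {"translation": [0,0,0],"angular": [0,0,0.0251],"jaw": -0.3},
    {"translation": [0,0,0],"angular": [0,0,0.0251],"jaw": -0.3},
    {"translation": [0,0,0],"angular": [0,0,0.0251],"jaw": -0.3},
    {"translation": [0,0,0],"angular": [0,0,0.0251],"jaw": -0.3},
    {"translation": [0,0,0],"angular": [0,0,0.0251],"jaw": -0.3},
    {"translation": [0,0,0],"angular": [0,0,0.0251],"jaw": -0.3},
    {"translation": [0,0,0],"angular": [0,0,0.0251],"jaw": -0.3},
    {"translation": [0,0,0],"angular": [0,0,0.0251],"jaw": -0.3},
    {"translation": [0,0,0],"angular": [0,0,0.0251],"jaw": -0.3},
    {"translation": [0,0,0],"angular": [0,0,0.0251],"jaw": -0.3},
    {"translation": [0.109,-0.222,0],"angular": [0,0,0],"jaw": -0.3},
    {"translation": [0.109,-0.222,0],"angular": [0,0,0],"jaw": -0.3},
    {"translation": [0,0,0.2],"angular": [0,0,0],"jaw": -0.3},
    {"translation": [0,0,0.2],"angular": [0,0,0],"jaw": -0.3},
    {"translation": [0,0,0],"angular": [0,0,0],"jaw": -0.3},
    {"translation": [0,0,0],"angular": [0,0,0],"jaw": -0.3}
  ]
}}

```text
clock: 46.38
tcp_pos: [0.4489, -0.12, 0.1258]
tool_rot: [-2.285, -2.156, -0.0]
contact_force: [0.3, -0.5, -0.4]
finger_gap: 0.351
finger_force: 0.0
```

Run:
```python
from h import *
S=snap('side')
cv2.imwrite('pics/g9.png',cv2.resize(S['pixels'][95:275,115:355],(800,600),interpolation=2)[...,::-1])
go([[.45,-.1205,.065]],-3.2,step=.28)
```

```text
pos [ 0.4491 -0.1201  0.1262] phi0 -3.3 tilt [ 0.001  -0.0004] turn z: 1 x -0.0004
[0.45, -0.1205, 0.065] -> 2 x [-0.001   0.0023  0.153 ]
```

View pics/g9.png

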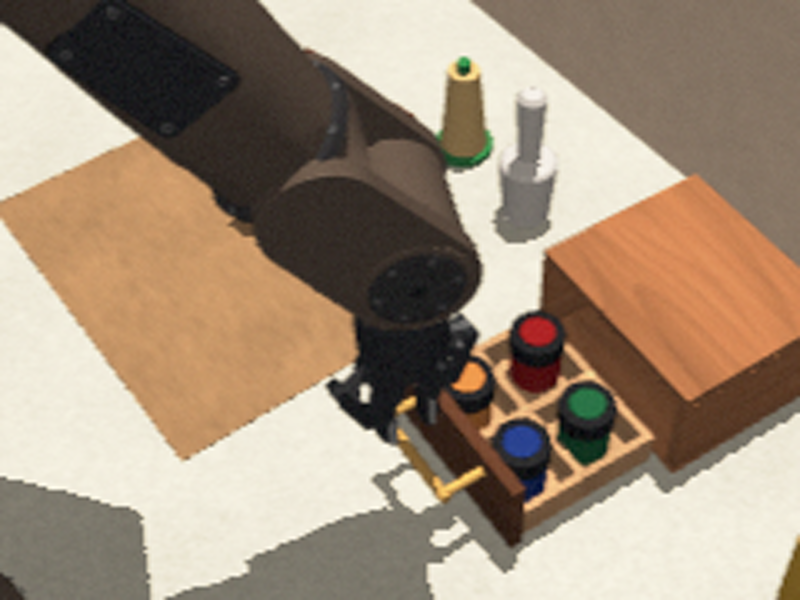

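All four jars are in their pockets, but red seems shifted slightly, from (530,345) to (537,335). I'll triangulate its height before closing the drawer.

Run:
```python
from h import *
from scipy.optimize import least_squares
V=[env.snapshot(n) for n in('top','side')]
for c,e in(('red',(.614,-.0869)),('green',(.6092,-.1729)),('blue',(.5354,-.1686)),('tan',(.5401,-.0826))):
    obs=[]
    for s in V:
        h=cv2.cvtColor(s['pixels'],cv2.COLOR_RGB2HSV);H=h[...,0];lo,hi=dict(HUE,blue=(100,135))[c]
        m=((H>=lo)&(H<=hi) if lo<hi else (H>=lo)|(H<=hi))&(h[...,1]>(165 if c in('tan','red') else 110))&(h[...,2]>60)
        u,v=proj(s,[*e,.084])[0].astype(int); w=np.zeros_like(m);w[v-9:v+10,u-9:u+10]=1
        k,l,st,cen=cv2.connectedComponentsWithStats((m&w).astype(np.uint8))
        if k>1: i=1+np.argmax(st[1:,4]); obs.append((s,cen[i],st[i,4]))
    print(c,[(unproj(s,x,.084)[0,:2].round(4).tolist(),int(a)) for s,x,a in obs],end=' ')
    if len(obs)==2: r=least_squares(lambda p:np.ravel([proj(s,p)[0]-x for s,x,a in obs]),[*e,.084]);print(r.x.round(4),r.cost.round(2))
    else: print()
```

```text
red [([0.6267, -0.0825], 21), ([0.6273, -0.0799], 78)] [ 0.6255 -0.0822  0.0877] 0.01
green [([0.6095, -0.1735], 43), ([0.6106, -0.1716], 87)] [ 0.6089 -0.1732  0.0873] 0.0
blue [([0.5446, -0.1718], 24), ([0.537, -0.1678], 96)] [ 0.5399 -0.1695  0.0851] 1.67
tan [([0.5429, -0.0854], 56)]
```

Red's top is at the same height as green's, so it is standing on the floor, just knocked toward the back wall within its pocket. Gripping the pull now.

Emit:
{"api": "play_rows", "payload": {
  "moves": [
    {"translation": [0,0.002,0.15],"angular": [0,0,0],"jaw": -0.3},
    {"translation": [0,0,0.15],"angular": [0,0,0],"jaw": -0.3},
    {"translation": [0,0,0],"angular": [0,0,0],"jaw": -0.3},
    {"translation": [0,0,0],"angular": [0,0,0],"jaw": -1},
    {"translation": [0,0,0],"angular": [0,0,0],"jaw": -1},
    {"translation": [0,0,0],"angular": [0,0,0],"jaw": -1},
    {"translation": [0,0,0],"angular": [0,0,0],"jaw": -1}
  ]
}}

```text
clock: 47.4
tcp_pos: [0.4504, -0.1202, 0.0667]
tool_rot: [2.283, 2.153, 0.003]
contact_force: [4.8, 0.9, -1.7]
finger_gap: 0.116
finger_force: 58.6
```

Run:
```python
from h import *
S=snap('side')
cv2.imwrite('pics/g10.png',cv2.resize(S['pixels'][180:250,225:325],(800,560),interpolation=2)[...,::-1])
go([[.6199,-.1301,.0651]],-3.3,step=.28)
```

```text
pos [ 0.4504 -0.1202  0.0667] phi0 -3.3 tilt [ 0.0037 -0.0013] turn z: 1 x -0.0001
[0.6199, -0.1301, 0.0651] -> 4 x [-1.000e-04  2.122e-01  2.000e-03]
```

View pics/g10.png

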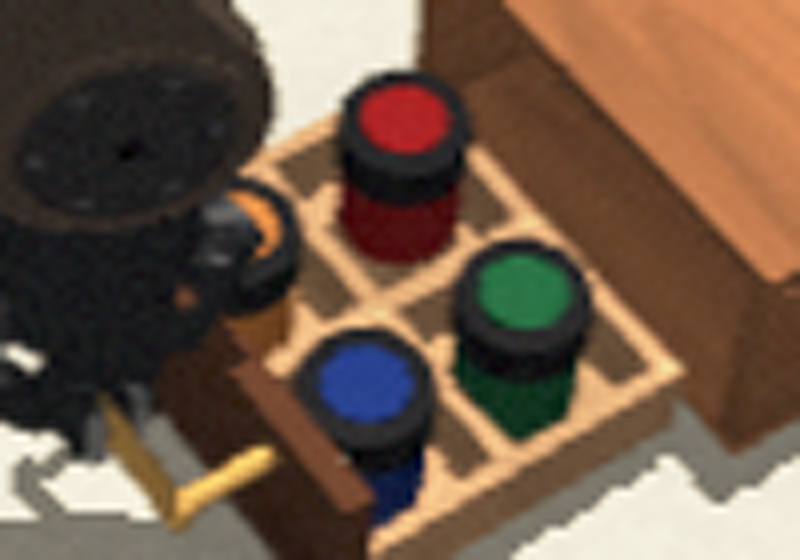

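All four jars are upright, and red (405,118) is fully inside its pocket. Closing the drawer.

Emit:
{"api": "play_rows", "payload": {
  "moves": [
    {"translation": [0,0.03,0],"angular": [0,0,0],"jaw": -1},
    {"translation": [0,0.06,0],"angular": [0,0,0],"jaw": -1},
    {"translation": [0,0.09,0],"angular": [0,0,0],"jaw": -1},
    {"translation": [0,0.11,0],"angular": [0,0,0],"jaw": -1},
    {"translation": [0,0.11,0],"angular": [0,0,0],"jaw": -1},
    {"translation": [0,0.11,0],"angular": [0,0,0],"jaw": -1},
    {"translation": [0,0.11,0],"angular": [0,0,0],"jaw": -1},
    {"translation": [0,0.1,0],"angular": [0,0,0],"jaw": -1},
    {"translation": [0,0.07,0],"angular": [0,0,0],"jaw": -1},
    {"translation": [0,0.04,0],"angular": [0,0,0],"jaw": -1},
    {"translation": [0,0.02,0],"angular": [0,0,0],"jaw": -1},
    {"translation": [0,0,0],"angular": [0,0,0],"jaw": -1},
    {"translation": [0,0,0],"angular": [0,0,0],"jaw": -1}
  ]
}}

```text
clock: 49.08
tcp_pos: [0.6198, -0.1306, 0.0667]
tool_rot: [2.283, 2.154, 0.002]
contact_force: [2.0, -5.4, 4.1]
finger_gap: 0.114
finger_force: 59.4
```

Emit:
{"api": "play_rows", "payload": {
  "moves": [
    {"translation": [0,0.008,0],"angular": [0,0,0],"jaw": -1},
    {"translation": [0,0.006,0],"angular": [0,0,0],"jaw": -1},
    {"translation": [0,0,0],"angular": [0,0,0],"jaw": -1}
  ]
}}

```text
clock: 49.45
tcp_pos: [0.6221, -0.1307, 0.0667]
tool_rot: [2.284, 2.154, 0.001]
contact_force: [-0.4, -5.0, 6.7]
finger_gap: 0.118
finger_force: 59.6
```

Emit:
{"api": "play_rows", "payload": {
  "moves": [
    {"translation": [0,0.01,0],"angular": [0,0,0],"jaw": -1},
    {"translation": [0,0.01,0],"angular": [0,0,0],"jaw": -1},
    {"translation": [0,0,0],"angular": [0,0,0],"jaw": -1},
    {"translation": [0,0,0],"angular": [0,0,0],"jaw": -1}
  ]
}}

```text
clock: 49.95
tcp_pos: [0.6262, -0.1309, 0.0667]
tool_rot: [2.284, 2.154, 0.001]
contact_force: [-0.6, -6.1, 5.3]
finger_gap: 0.112
finger_force: 59.5
```

Emit:
{"api": "play_rows", "payload": {
  "moves": [
    {"translation": [0,0.01,0],"angular": [0,0,0],"jaw": -1},
    {"translation": [0,0.01,0],"angular": [0,0,0],"jaw": -1},
    {"translation": [0,0,0],"angular": [0,0,0],"jaw": -1},
    {"translation": [0,0,0],"angular": [0,0,0],"jaw": -1}
  ]
}}

```text
clock: 50.45
tcp_pos: [0.6301, -0.1312, 0.0667]
tool_rot: [2.284, 2.154, 0.001]
contact_force: [-1.3, -5.7, 5.2]
finger_gap: 0.116
finger_force: 59.6
```

Run:
```python
from h import *
st=env.state();print(st['tcp_pos'],st['contact_force'])
S=snap('side','s11.png');T=snap('top','t11.png')
# pull near -y end (post) in side view: yellow pixels
h=cv2.cvtColor(S['pixels'],cv2.COLOR_RGB2HSV)
for n,s in(('side',S),('top',T)):
    for x in(.6199,.630): print(n,x,proj(s,[[x-.003,-.1301-.055,.08],[x+.042,-.132-.048,.08]]).round(1).tolist())
h0=cv2.imread('pics/side0.png');h1=cv2.imread('pics/s11.png')
for a in(h0,h1):
    g=cv2.cvtColor(a,cv2.COLOR_BGR2HSV);m=(abs(g[...,0].astype(int)-21)<5)&(g[...,1]>130)&(g[...,2]>100)
    v,u=np.nonzero(m[185:225,270:310]); k=np.argsort(v)[-4:]; print('lowest pull px',(u[k]+270).mean(),(v[k]+185).mean(),len(v))
```

```text
[ 0.63008651 -0.13116188  0.0666668 ] [-1.3196043  -5.72103112  5.15621427]
side 0.6199 [[295.3, 218.3], [305.3, 209.9]]
side 0.63 [[297.8, 216.6], [307.7, 208.3]]
top 0.6199 [[304.1, 188.0], [302.1, 175.9]]
top 0.63 [[304.0, 185.2], [301.9, 173.2]]
lowest pull px 294.0 217.5 177
lowest pull px 297.0 216.25 87
```

The drawer started slightly ajar, so I'll keep pushing until it meets the stop.

Emit:
{"api": "play_rows", "payload": {
  "moves": [
    {"translation": [0,0.01,0],"angular": [0,0,0],"jaw": -1},
    {"translation": [0,0.01,0],"angular": [0,0,0],"jaw": -1},
    {"translation": [0,0,0],"angular": [0,0,0],"jaw": -1},
    {"translation": [0,0,0],"angular": [0,0,0],"jaw": -1}
  ]
}}

```text
clock: 51.05
tcp_pos: [0.6302, -0.1311, 0.0666]
tool_rot: [-2.281, -2.152, 0.008]
contact_force: [-23.0, -6.4, 18.4]
finger_gap: 0.114
finger_force: 61.2
```

At the stop (23 N, no further motion). Releasing and backing off.

Emit:
{"api": "play_rows", "payload": {
  "moves": [
    {"translation": [0,-0.015,0],"angular": [0,0,0],"jaw": -0.5},
    {"translation": [0,0,0],"angular": [0,0,0],"jaw": -0.4},
    {"translation": [0,0,0],"angular": [0,0,0],"jaw": -0.4},
    {"translation": [0,0,-0.15],"angular": [0,0,0],"jaw": -0.4},
    {"translation": [0,0,-0.25],"angular": [0,0,0],"jaw": -0.4},
    {"translation": [0,-0.1,-0.25],"angular": [0,0,0],"jaw": -0.4},
    {"translation": [0.2,-0.15,0],"angular": [0,0,0],"jaw": -0.4},
    {"translation": [-0.25,-0.05,0],"angular": [0,0,0],"jaw": -0.4},
    {"translation": [-0.25,0,0],"angular": [0,0,0],"jaw": -0.4},
    {"translation": [-0.25,0,0],"angular": [0,0,0],"jaw": -0.4},
    {"translation": [-0.25,0,0],"angular": [0,0,0],"jaw": -0.4},
    {"translation": [-0.25,0,0],"angular": [0,0,0],"jaw": -0.4},
    {"translation": [0,0,0],"angular": [0,0,0],"jaw": -0.4},
    {"translation": [0,0,0],"angular": [0,0,0],"jaw": -0.4}
  ]
}}

```text
clock: 52.8
tcp_pos: [0.5582, -0.3361, 0.1954]
tool_rot: [-2.285, -2.155, -0.0]
contact_force: [-0.5, 0.0, -0.2]
finger_gap: 0.301
finger_force: 0.0
```

Run:
```python
from h import *
S=snap('side','s12.png');T=snap('top','t12.png')
h1=cv2.imread('pics/s11.png');h2=cv2.imread('pics/s12.png')
for a in(h1,h2):
    g=cv2.cvtColor(a,cv2.COLOR_BGR2HSV);m=(abs(g[...,0].astype(int)-21)<5)&(g[...,1]>130)&(g[...,2]>100)
    v,u=np.nonzero(m[185:225,270:310]); k=np.argsort(v)[-4:]; print('lowest pull px',(u[k]+270).mean(),(v[k]+185).mean(),len(v))
print('bystander/handle change vs earlier top view:')
a=cv2.imread('pics/top6.png').astype(int);b=cv2.imread('pics/t12.png').astype(int)
d=np.abs(a-b).max(2)
for n,(x0,x1,y0,y1) in dict(handles=(140,235,170,222),maul_cone=(180,235,135,168),oil=(354,385,157,184)).items(): print(n,(d[y0:y1,x0:x1]>40).sum())
```

```text
lowest pull px 297.0 216.25 87
lowest pull px 297.0 216.25 165
bystander/handle change vs earlier top view:
handles 0
maul_cone 0
oil 489
```

The drawer stayed shut, and the handles, maul and cone haven't moved. The oil tin differs, perhaps because the arm covers it from above, so I'll check it in the side view before handing in.

Run:
```python
from h import *
a=cv2.imread('pics/side0.png').astype(int);b=cv2.imread('pics/s12.png').astype(int)
f=lambda g:(lambda m:(m.sum(),np.argwhere(m).mean(0).round(1)))((abs(cv2.cvtColor(g.astype(np.uint8),cv2.COLOR_BGR2HSV)[235:300,340:400,0].astype(int)-24)<5)&(g[235:300,340:400,2]>150)&(g[235:300,340:400,0]<90))
x,y=f(a),f(b); print(x,y,env.state()['tcp_pos'])
if abs(x[1]-y[1]).max()<1: env.hand_in(); print('handed in')
```

```text
(np.int64(411), array([28.1, 33.9])) (np.int64(426), array([28.6, 33.7])) [ 0.55856617 -0.33547906  0.19560933]
the job is handed in; nothing more can be done
handed in
```

Job handed in at about 53 s: both handles hang astride the rail, all four jars (red, tan, green, blue) stood upright in their own pockets just before closing, the drawer is pushed to its stop, and the maul, cone and oil tin haven't moved.

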